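Clear the jammed spice chute and stow the tubes

ROBOT

A 6-joint arm with a two-finger parallel gripper is mounted at the origin on the work surface. World frame = base frame: x ahead of the robot, y to its left, z up, the work surface at z = 0. Lengths are in m, angles in rad, forces in N, time in s.
With the tool pointing down it reaches from about 0.375 to 0.975 m from the base axis. Payload 3.8 kg.
Tool frame: the origin (TCP) lies on the mounting face of the last link; the fingertips stand 173 mm ahead of it and the grasp point (between the pads) lies 155 mm ahead of it; z points along the fingers, y is the line along which they close (so a half turn about z gives the same grasp; the last joint's range is limited). The gripper opens to 85 mm and grips with 20 to 120 N. Pads are 22 mm wide; open, the fingers measure 114 mm over their backs; the gripper's body (76 mm by 85 mm) begins 54 mm behind the grasp point. The pads swing forward as they close: fully open they stand 13 mm farther back than shut.
Start: joints at [-1.296, 0.264, 1.604, -0, 1.274, -0.037], TCP at [0.207, -0.642, 0.405] pointing down, gripper open.
Joint ranges: [-2.63, 2.63], [-0.94, 2.18], [0.31, 2.57], [-1.31, 4.45], [0, 2.66], [-2.55, 2.55]. Speed limits (rad/s): [2.57, 2.57, 3.14, 3.14, 3.14, 3.14].

INTERFACE

Orientations are given as a rotation vector (axis times angle).
In Python, from workcell import bot gives the robot as it stands.
- The arm moves only by the tool drive_tool, never from a script. Its argument "increments" is a list of rows, each an object with "delta_pos": the shift along the tool's x, y, z in mm, a list of three; "turn": the turn about the tool's z in rad; "jaw": the opening, from -1 (shut) to 1 (fully open). A call has 1 to 8 rows; each row shifts and turns the commanded pose from where the row before left it, along the tool's axes as they then stand; what a row does not reach is not made up. A row lasts 1/12 s, in which the tool goes at most 41.7 mm and 7.16 degrees, less where a joint would pass 70% of its speed; a pose out of reach is approached as far as the arm can. A call is refused whole if a number of a shift passes 41.7 or a number of a turn 0.125, either way. A call with a gripper value outside its range is refused whole. The fingers move at their own pace and stop on an object; "grip_force" is the grip in N (left out, the last holds). Time passes only in rows, so rows that do not move let the fingers close. It gives the time, the measured TCP pose, the force, the opening and the grip force at its end, in the units of the state.
- bot.read_state(): the state, without advancing time (a new reading comes with each control period).
- bot.read_camera(name): name is "scene" or "top" or "wrist"; returns a dict with "pixels" (384x512x3 uint8, red, green, blue), "fovy" (degrees; the focal length in pixels is half the picture's height over the tangent of half this angle, whatever the lens; pixels are square), "cx", "cy" (the principal point, pixels), "camera_from_world" (4x4, takes a point from world to camera coordinates); the wrist camera has in their place "hand_eye" (4x4, takes a point from camera to tool coordinates, whose origin is the TCP and whose axes are the flange's). Camera axes: x right, y down, z forward; pixel columns grow to the right and rows downward; lengths in m; the calibration is good to about 2 mm. The wrist camera is an equidistant fisheye: a pixel r from the principal point sees the ray r / f radians off the axis. A picture is of the moment at which its call begins: read the wrist's pose just before it. There is no depth.
- bot.finish_job(): hands the job in; it is judged then, once.
The state is a dict: "time": time; "q": joint angles; "joint_vel": joint speeds; "joint_torque": joint torques, N m; "tool_pos": TCP position; "tcp_rot": TCP orientation; "wrist_force": force on the tool from outside, world axes, zero at the start; "torque": the same for the moment, N m; "width": opening from 0.0 (shut) to 1.0 (fully open); "grip_force": force on a finger pad.
Only numpy, scipy, OpenCV 4.12 (cv2) and the standard library are available. Lean on these libraries where they do the work, as an engineer would, in place of code of your own. Each camera call takes 0.05 s, during which the arm holds its last target. There are 200 camera calls.

TASK

A red spice tube has jammed crosswise in the white chute: push it back up the chute until it is clear of the blue guards, then lift it out. Put it and every loose spice tube into the slanted caddy, one to a pocket, foot first with the cap up and right down to the pocket's floor, and leave the other things on the table where they are.

Things in the scene. Friction and masses are not known exactly. Their poses are not given: they have to be found in the camera images.
- jammed: Square red spice tube with a white paper label and a black cap, 20 x 20 x 120 mm, 60 g, friction about 0.6. Origin: centre of its foot end (the end without the cap); x runs along the tube's middle to the cap (black from 97 to 120 mm). At the start it lies crosswise in the chute, cap to the chute's left (+y), wedged in the taper with its two ends under the blue guards.
- tube1: Square yellow spice tube with a white paper label and a black cap, 20 x 20 x 120 mm, 60 g, friction about 0.6. Origin: centre of its foot end (the end without the cap); x runs along the tube's middle to the cap (black from 97 to 120 mm). Starts lying on the table, cap roughly to the robot's left (+y); may be absent.
- tube2: Square green spice tube with a white paper label and a black cap, 20 x 20 x 120 mm, 60 g, friction about 0.6. Origin: centre of its foot end (the end without the cap); x runs along the tube's middle to the cap (black from 97 to 120 mm). Starts lying on the table, cap roughly to the robot's left (+y); may be absent.
- tube3: Square orange spice tube with a white paper label and a black cap, 20 x 20 x 120 mm, 60 g, friction about 0.6. Origin: centre of its foot end (the end without the cap); x runs along the tube's middle to the cap (black from 97 to 120 mm). Starts lying on the table, cap roughly to the robot's left (+y); may be absent.
- jammed_mid (a point): Middle of the red tube (60 mm from either end).
- chute: White fixed chute, open on top, rising away from the robot at 16 deg. Origin on the table; x = uphill laid level, y across, z up. Walls 36 mm high. s = distance up the floor from the outlet edge: inside width 48 mm to s = 70, widening evenly to 170 mm at s = 170, then a straight hopper to its end wall at s = 284. The red tube starts at about s = 143; friction holds it where left.
- chute_outlet (a point): Floor of the chute, centre line, at the outlet (lower) edge, s = 0; at (-134.6, 0, 35) mm in the chute's frame. The line to chute_guard_end is the floor's uphill direction.
- chute_guard_end (a point): Floor of the chute, centre line, below the guards' uphill edge, s = 155. Two blue guard plates, 24 to 27 mm above the floor (square to it), cover both sides from s = 90 to 155 and leave an open slot 50 mm wide along the centre line. The tube is clear when its middle is beyond s = 168.
- caddy: White fixed caddy, four pockets in a row, 56 mm apart. Origin on the table below the pocket floors; y along the row, z up; x points roughly to the robot's left. Pockets slope at 45 deg, mouths up and to +x; each 28 x 28 mm inside, 60 mm deep, 4 mm walls above and below, 28 mm blocks between. A tube goes half in, and slides down by itself once let go in a pocket.
- pocket0_floor (a point): Centre of the floor of caddy pocket 0 (0 is at the caddy's +y end, nearest the robot), where a tube's foot comes to rest (about 4 mm below the centre line, on the lower wall).
- pocket0_mouth (a point): Centre of the mouth of pocket 0, 60 mm from its floor along the pocket's axis.
- pocket1_floor (a point): Centre of the floor of caddy pocket 1 (0 is at the caddy's +y end, nearest the robot), where a tube's foot comes to rest (about 4 mm below the centre line, on the lower wall).
- pocket1_mouth (a point): Centre of the mouth of pocket 1, 60 mm from its floor along the pocket's axis.
- pocket2_floor (a point): Centre of the floor of caddy pocket 2 (0 is at the caddy's +y end, nearest the robot), where a tube's foot comes to rest (about 4 mm below the centre line, on the lower wall).
- pocket2_mouth (a point): Centre of the mouth of pocket 2, 60 mm from its floor along the pocket's axis.
- pocket3_floor (a point): Centre of the floor of caddy pocket 3 (0 is at the caddy's +y end, nearest the robot), where a tube's foot comes to rest (about 4 mm below the centre line, on the lower wall).
- pocket3_mouth (a point): Centre of the mouth of pocket 3, 60 mm from its floor along the pocket's axis.
- jar: Amber storage jar, 72 mm across, 110 mm high, loose; origin under its centre. To be left alone.
- tin: Low red tin, 60 mm across, 35 mm high, loose; origin under its centre. To be left alone.
- dish: Small blue dish, 72 mm across, 25 mm high, loose; origin under its centre. To be left alone.
- salt: White salt jar, 44 mm across, 60 mm high, loose; origin under its centre. To be left alone.
- timer: Orange kitchen timer, 60 mm across, 50 mm high, loose; origin under its centre. To be left alone.
Mind the look-alikes: they are no part of the job. Leave any purple look-alike of the tube1 alone.

How it is judged:
On the way, in this order (a step that is already met when the one before it is completed fails the run):
1. the red tube is pushed up the chute, clear of the guards and still lying in the chute (x of jammed_mid in the frame of chute above 0.0242 m and z of jammed_mid in the frame of chute below 0.14 m), for 0.2 s.
2. the red tube is lifted out of the chute (z of jammed_mid in the frame of chute above 0.165 m), for 0.2 s.
At the end, for the whole second after the job is handed in: Every tube present lies in a caddy pocket, cap up, its foot within 15 mm of the centre of that pocket's floor, at rest ((distance between jammed and pocket0_floor below 0.015 m or distance between jammed and pocket1_floor below 0.015 m or distance between jammed and pocket2_floor below 0.015 m or distance between jammed and pocket3_floor below 0.015 m) and linear speed of each of jammed, tube1, tube2, tube3 below 0.02 m/s and (distance between tube1 and pocket0_floor below 0.015 m or distance between tube1 and pocket1_floor below 0.015 m or distance between tube1 and pocket2_floor below 0.015 m or distance between tube1 and pocket3_floor below 0.015 m) and (distance between tube2 and pocket0_floor below 0.015 m or distance between tube2 and pocket1_floor below 0.015 m or distance between tube2 and pocket2_floor below 0.015 m or distance between tube2 and pocket3_floor below 0.015 m) and (distance between tube3 and pocket0_floor below 0.015 m or distance between tube3 and pocket1_floor below 0.015 m or distance between tube3 and pocket2_floor below 0.015 m or distance between tube3 and pocket3_floor below 0.015 m)); the robot touches nothing.
It fails at once if the jar, tin, dish, salt jar or timer is pushed more than 40 mm from its place (distance of any of jar, tin, dish, salt, timer from where it was at the start of the episode above 0.04 m).
It fails at once if one of these is tipped over (angle between any of jar, tin, dish, salt, timer's own z axis and vertical above 0.6 rad).
Of tube1, tube2, tube3 only 2 to 3 are there at a start; the rules pass over those that are not, and their reading is None.
At some moment in a run one of tube1, tube2, tube3 may be knocked a few centimetres aside while the robot is not near it.
Once in a run the grip may slacken for a moment while it holds something.
It also fails if it takes over 210 s, if anything falls off the work surface, if the arm or the gripper's body presses on something with over 40 N, if the wrist force passes 120 N, or if a joint passes its speed limit or range.

## Working session

There is one attempt and no reset: what is moved stays moved. The work goes in short steps, Python scripts to look and compute and a tool call to move; the robot and the scene stay as the last step left them, time stands still between calls to the robot, and variables do not carry over. Pictures are saved under pics/ and viewed, at most 14 in all, crops included, and the job is handed in when it is done.

Besides the shell and the picture viewer there is one more tool, called after "Call:" as name(argument=value, ...), one argument or row to a line, values as JSON. drive_tool: Moves the arm, as the interface text tells. Its arguments: {"type":"object","properties":{"increments":{"type":"array"},"grip_force":{"type":"number"}},"required":["increments"]}

```bash
ls; mkdir -p pics
python3 - <<'E'
from workcell import bot
import cv2,numpy as np
s=bot.read_state(); print({k:np.round(v,3).tolist() for k,v in s.items()})
for n in ['scene','top']:
    c=bot.read_camera(n); cv2.imwrite(f'pics/{n}0.png',cv2.resize(c['pixels'][:,:,::-1],(768,576),interpolation=cv2.INTER_CUBIC))
    print(n,c['fovy'],c['cx'],c['cy'],np.round(c['camera_from_world'],4).tolist())
E
```

```text
pics
{'time': 0.0, 'q': [-1.296, 0.265, 1.605, 0.0, 1.274, -0.037], 'joint_vel': [0.001, 0.0, -0.0, 0.0, 0.001, 0.001], 'joint_torque': [-0.002, -51.512, -36.731, -0.0, 0.013, -0.0], 'tool_pos': [0.207, -0.642, 0.403], 'tcp_rot': [-3.101, -0.487, 0.0], 'wrist_force': [-0.398, -0.106, -0.123], 'torque': [0.014, 0.041, -0.054], 'grip_force': 0.0, 'width': 1.003}
scene 54.51662376643703 257.0493846704979 194.3641994585263 [[0.779, 0.6268, -0.0155, -0.4005], [0.5324, -0.6743, -0.5117, -0.1855], [-0.3311, 0.3904, -0.859, 1.303], [0.0, 0.0, 0.0, 1.0]]
top 43.61133372483025 245.08031460324537 195.96920693547492 [[-0.0234, -0.9997, 0.0001, 0.0368], [-0.9879, 0.0231, -0.1537, 0.4937], [0.1536, -0.0037, -0.9881, 1.332], [0.0, 0.0, 0.0, 1.0]]
```

View pics/scene0.png

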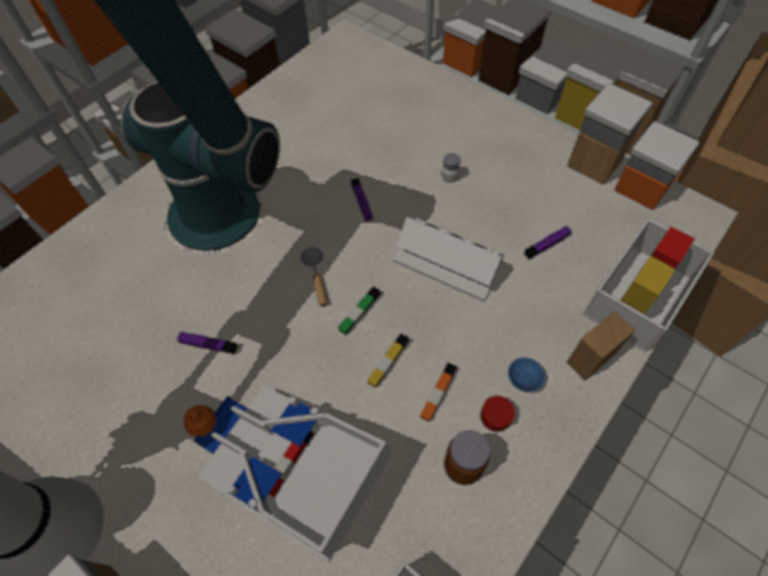

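View pics/top0.png

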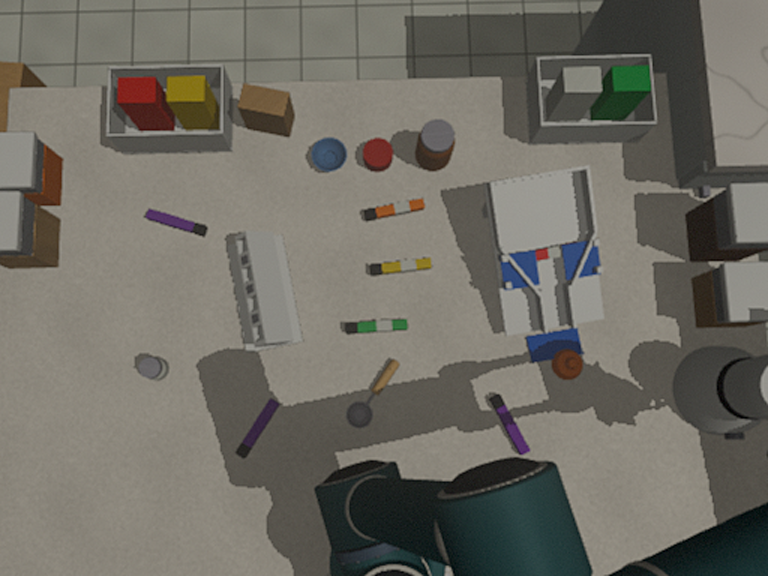

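The scene picture shows orange, yellow and green loose tubes at about (438,392), (389,360), (360,310), and the red tube under the blue guards at (292,455). The purple look-alikes are at (362,200), (548,242) and (207,343).

In the top picture the same items are:
- **Tubes:** orange (395,209), yellow (400,266), green (376,326), all with the cap to the left. Red is in the chute at (543,253).
- **Not to touch:** purple at (176,222), (257,428) and (510,424), the red tin (378,154), the red and yellow boxes in the bin (140-190,100), and the timer (567,363).

I choose red, orange, yellow and green by colour, with the white label and black cap.

```bash
cat > h.py <<'E'
from workcell import bot
import cv2,numpy as np
from scipy.spatial.transform import Rotation as Ro
HSV={'orange':((5,150,90),(17,255,255)),'yellow':((20,130,90),(32,255,255)),'green':((45,120,50),(80,255,255)),'red':((0,170,80),(3,255,255))}
def cam(n):
    s=bot.read_state(); c=bot.read_camera(n); c['s']=s; c['n']=n
    c['f']=192/np.tan(np.radians(c['fovy'])/2)
    if n=='wrist':
        T=np.eye(4);T[:3,:3]=Ro.from_rotvec(s['tcp_rot']).as_matrix();T[:3,3]=s['tool_pos'];W=T@c['hand_eye']
    else: W=np.linalg.inv(c['camera_from_world'])
    c['W']=W; return c
def ray(c,uv):
    x=(uv[0]-c['cx'])/c['f'];y=(uv[1]-c['cy'])/c['f']
    if c['n']=='wrist':
        r=np.hypot(x,y); d=np.array([x*np.sinc(r/np.pi),y*np.sinc(r/np.pi),np.cos(r)])
    else: d=np.array([x,y,1.]);d/=np.linalg.norm(d)
    return c['W'][:3,3],c['W'][:3,:3]@d
def onz(c,uv,z):
    o,d=ray(c,uv); return o+d*(z-o[2])/d[2]
def tri(c1,p1,c2,p2):
    A=np.zeros((3,3));b=np.zeros(3);L=[]
    for c,p in((c1,p1),(c2,p2)):
        o,d=ray(c,p);P=np.eye(3)-np.outer(d,d);A+=P;b+=P@o;L.append((P,o))
    x=np.linalg.solve(A,b); return x,[np.linalg.norm(P@(x-o)) for P,o in L]
def proj(c,X):
    p=np.linalg.inv(c['W'])@np.append(X,1.); p=p[:3]
    if c['n']=='wrist':
        r=np.hypot(p[0],p[1]);th=np.arctan2(r,p[2]);k=th/max(r,1e-9)
        return np.array([c['cx']+c['f']*k*p[0],c['cy']+c['f']*k*p[1]])
    return np.array([c['cx']+c['f']*p[0]/p[2],c['cy']+c['f']*p[1]/p[2]])
def blobs(c,col,amin=8):
    h=cv2.cvtColor(c['pixels'],cv2.COLOR_RGB2HSV); m=cv2.inRange(h,*HSV[col])
    n,l,st,ce=cv2.connectedComponentsWithStats(m)
    return [(ce[i].round(1).tolist(),int(st[i,4]),st[i,:4].tolist()) for i in range(1,n) if st[i,4]>=amin]
def save(c,name,crop=None,k=2):
    im=c['pixels'][:,:,::-1]
    if crop: x0,y0,x1,y1=crop; im=im[y0:y1,x0:x1]
    cv2.imwrite('pics/'+name,cv2.resize(im,None,fx=k,fy=k,interpolation=cv2.INTER_CUBIC))
def st():
    s=bot.read_state();R=Ro.from_rotvec(s['tcp_rot']).as_matrix()
    print('t',round(s['time'],2),'tcp',np.round(np.array(s['tool_pos'])*1e3,1),'xhead',round(np.arctan2(R[1,0],R[0,0]),3),'F',np.round(s['wrist_force'],1),'w',round(s['width'],3),'gf',s['grip_force'],'q6',round(s['q'][5],2)); return s,R
E
python3 - <<'E'
from h import *
t=cam('top'); 
for col in HSV:
    for b in blobs(t,col):
        if 60<b[0][1]<260 and 200<b[0][0]<420: print(col,b,np.round(onz(t,b[0],.02)*1e3))
g=lambda n,u,v,z:print(n,np.round(onz(t,(u/1.5,v/1.5),z)*1e3))
for n,u,v,z in [('caddyTL',229,236,.03),('caddyTR',281,232,.06),('caddyBL',248,348,.03),('caddyBR',301,340,.0),('salt',152,367,.03),('timer',567,363,.03),('jar',436,133,.11),('tin',378,154,.03),('chTL',489,183,.15),('chTR',590,168,.15),('outlet',550,330,.04)]:g(n,u,v,z)
save(t,'cad_ch.png',(140,105,410,245),3)
E
```

```text
orange ([277.5, 136.1], 58, [273, 133, 10, 8]) [674. -75.  20.]
orange ([256.2, 140.2], 80, [250, 136, 13, 9]) [663. -12.  20.]
orange ([381.8, 236.0], 8, [379, 235, 6, 4]) [ 372. -363.   20.]
orange ([376.6, 245.4], 47, [372, 239, 13, 11]) [ 346. -346.   20.]
orange ([381.7, 241.7], 17, [380, 240, 5, 5]) [ 356. -361.   20.]
yellow ([281.9, 175.3], 64, [277, 172, 10, 8]) [556. -84.  20.]
yellow ([260.2, 177.8], 86, [254, 174, 13, 8]) [550. -20.  20.]
green ([266.1, 216.2], 56, [262, 213, 9, 7]) [437. -34.  20.]
green ([244.0, 217.5], 68, [239, 214, 11, 8]) [435.  30.  20.]
red ([249.5, 95.1], 27, [243, 93, 16, 8]) [802.   5.  20.]
red ([249.4, 98.3], 9, [247, 96, 6, 5]) [792.   5.  20.]
red ([259.8, 104.2], 8, [259, 101, 2, 7]) [773. -25.  20.]
red ([360.8, 169.0], 36, [358, 166, 7, 7]) [ 569. -314.   20.]
caddyTL [616. 291.  30.]
caddyTR [614. 187.  60.]
caddyBL [398. 254.  30.]
caddyBR [413. 156.   0.]
salt [366. 435.  30.]
timer [ 355. -348.   30.]
jar [ 784. -109.  110.]
tin [775.  -2.  30.]
chTL [ 673. -196.  150.]
chTR [ 696. -379.  150.]
outlet [ 417. -317.   40.]
```

View pics/cad_ch.png

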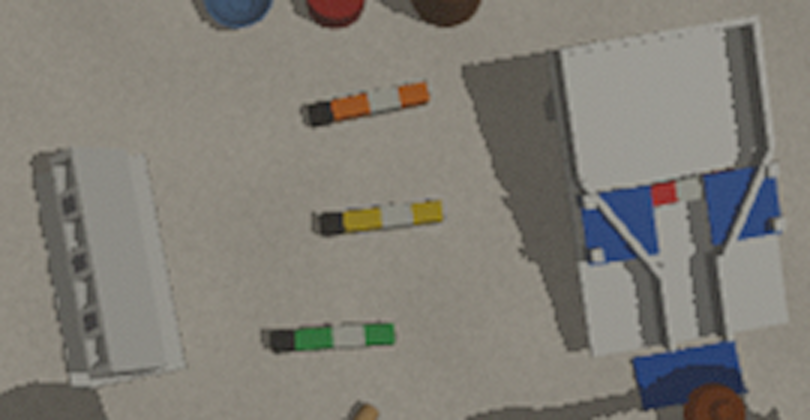

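The top crop shows the caddy at left, mouths to the left and back slope to the right, with its top edge from (75,150) to (105,370). The three loose tubes have their caps to the left. The red tube is visible in the slot at (664,192) between the blue guards. I'll turn the tool and go over the chute.

Call:
drive_tool(
  increments=[
    {"delta_pos": [0, 0, -8], "turn": -0.125, "jaw": -1},
    {"delta_pos": [0, 0, -8], "turn": -0.125, "jaw": -1},
    {"delta_pos": [0, 0, -8], "turn": -0.125, "jaw": -1},
    {"delta_pos": [0, 0, -8], "turn": -0.125, "jaw": -1},
    {"delta_pos": [0, 0, -8], "turn": -0.125, "jaw": -1},
    {"delta_pos": [0, 0, -8], "turn": -0.125, "jaw": -1},
    {"delta_pos": [0, 0, 0], "turn": -0.125, "jaw": -1},
    {"delta_pos": [0, 0, 0], "turn": -0.125, "jaw": -1},
  ],
)

```text
time: 0.82
tool_pos: [0.2071, -0.6425, 0.4532]
tcp_rot: [2.483, 1.923, -0.0]
wrist_force: [0.2, 0.9, 0.1]
width: 0.001
grip_force: 0.0
```

Call:
drive_tool(
  increments=[
    {"delta_pos": [0, 0, 0], "turn": -0.125, "jaw": -1},
    {"delta_pos": [0, 0, 0], "turn": -0.125, "jaw": -1},
    {"delta_pos": [0, 0, 0], "turn": -0.125, "jaw": -1},
    {"delta_pos": [28, 27, 0], "turn": 0, "jaw": -1},
    {"delta_pos": [28, 27, 0], "turn": 0, "jaw": -1},
    {"delta_pos": [28, 27, 0], "turn": 0, "jaw": -1},
    {"delta_pos": [28, 27, 0], "turn": 0, "jaw": -1},
    {"delta_pos": [28, 27, 0], "turn": 0, "jaw": -1},
  ],
)

```text
time: 1.48
tool_pos: [0.3255, -0.4862, 0.4522]
tcp_rot: [-2.089, -2.345, -0.001]
wrist_force: [0.6, -0.0, -0.2]
width: -0.003
grip_force: 0.0
```

Call:
drive_tool(
  increments=[
    {"delta_pos": [28, 27, 0], "turn": 0, "jaw": -1},
    {"delta_pos": [28, 27, 0], "turn": 0, "jaw": -1},
    {"delta_pos": [28, 27, 0], "turn": 0, "jaw": -1},
    {"delta_pos": [28, 27, 0], "turn": 0, "jaw": -1},
    {"delta_pos": [28, 27, 0], "turn": 0, "jaw": -1},
    {"delta_pos": [28, 27, 0], "turn": 0, "jaw": -1},
    {"delta_pos": [0, 0, 0], "turn": 0, "jaw": -1},
    {"delta_pos": [0, 0, 0], "turn": 0, "jaw": -1},
  ],
)

```text
time: 2.15
tool_pos: [0.4674, -0.3003, 0.4524]
tcp_rot: [-2.084, -2.351, 0.0]
wrist_force: [0.4, -0.1, 0.7]
width: -0.001
grip_force: 0.0
```

Run:
```python
from h import *
st(); w=cam('wrist'); save(w,'w1.png',k=1.5); print(w['f'],w['cx'],w['cy'],np.round(w['hand_eye'],3).tolist())
for p in [(.569,-.314,.09),(.417,-.317,.035)]: print(proj(w,p))
```

```text
t 2.15 tcp [ 467.4 -300.3  452.4] xhead 1.691 F [ 0.4 -0.1  0.7] w -0.001 gf 0.0 q6 -0.74
297.3186396354542 255.21432428469535 188.15758270685376 [[0.0, -0.955, -0.297, 0.075], [1.0, 0.0, 0.0, -0.0], [-0.0, -0.297, 0.955, 0.031], [0.0, 0.0, 0.0, 1.0]]
[338.64497571 186.61286086]
[216.8250396  163.65667596]
```

View pics/w1.png

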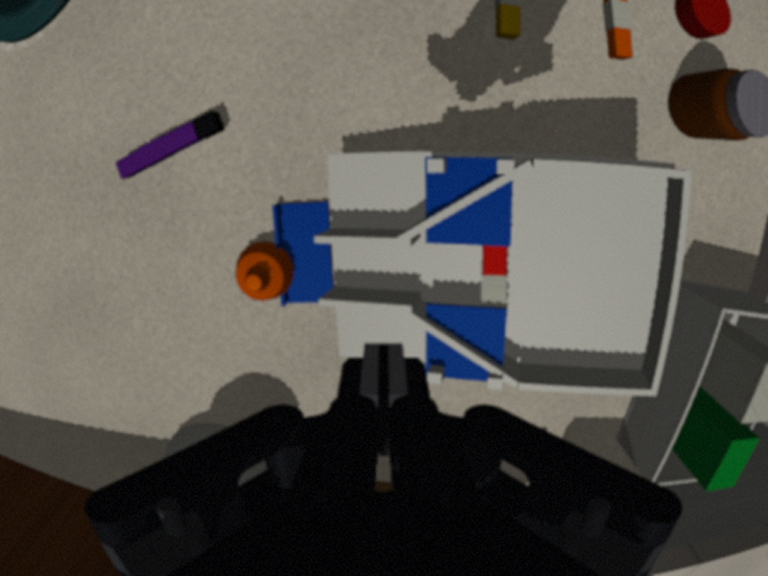

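The wrist view shows the chute with uphill to the right. The red tube's body and label lie in the slot at (495,262) and (494,290). The guards' uphill edge runs from (511,158) to (505,380), the slot corners are (510,245) and (506,308), and the hopper's end corners are (688,172) and (655,393).

Run:
```python
from h import *
w=cam('wrist'); P=lambda u,v,z: onz(w,(u/1.5,v/1.5),z)*1e3
a=P(510,245,.1037);b=P(506,308,.1037);m=(a+b)/2
e1=P(688,172,.1479);e2=P(655,393,.1479);e=(e1+e2)/2
g1=P(511,158,.1037);g2=P(505,380,.1037)
print('slot',a,b,np.linalg.norm(a-b),'guard w',np.linalg.norm(g1-g2),(g1+g2)/2,'hop',e1,e2,np.linalg.norm(e1-e2))
print('yaw centreline',np.arctan2(*(e-m)[1::-1]),'len',np.linalg.norm((e-m)[:2]),'across',np.arctan2(*(e1-e2)[1::-1])-np.pi/2,np.arctan2(*(g1-g2)[1::-1])-np.pi/2)
o1=P(330,155,.065);o2=P(340,355,.065);print('outlet outer',o1,o2,(o1+o2)/2)
z=.035+.143*np.sin(np.radians(16))+.01
for n,u,v in [('tube dn top',482,262),('tube up top',508,262),('label dn',482,290),('label up',506,290),('timer',262,270),('red/label edge',495,275)]: print(n,P(u,v,.1 if n!='timer' else .04))
```

```text
slot [ 559.84163193 -284.75206322  103.7       ] [ 566.73924332 -334.5605503   103.7       ] 50.28381874251576 guard w 180.0593265752689 [ 565.04733784 -309.40513258  103.7       ] hop [ 675.00476498 -203.06940129  147.9       ] [ 702.80735261 -380.21997144  147.9       ] 179.31901288785218
yaw centreline 0.1424160678991328 len 126.90036545007754 across 0.15567340632882254 0.1726667131252686
outlet outer [ 416.08936276 -237.10232654   65.        ] [ 440.17225683 -409.11102698   65.        ] [ 428.13080979 -323.10667676   65.        ]
tube dn top [ 541.53286666 -301.34204249  100.        ]
tube up top [ 561.99799511 -298.74163637  100.        ]
label dn [ 545.6139858  -323.33696699  100.        ]
label up [ 564.88922615 -321.09752291  100.        ]
timer [ 360.34445002 -346.14910143   40.        ]
red/label edge [ 553.63710353 -310.20424134  100.        ]
```

Call:
drive_tool(
  increments=[
    {"delta_pos": [0, 0, 0], "turn": -0.03, "jaw": -1},
    {"delta_pos": [-12, 26, 0], "turn": 0, "jaw": -1},
    {"delta_pos": [-12, 26, 0], "turn": 0, "jaw": -1},
    {"delta_pos": [0, 0, 40], "turn": 0, "jaw": -1},
    {"delta_pos": [0, 0, 40], "turn": 0, "jaw": -1},
    {"delta_pos": [0, 0, 40], "turn": 0, "jaw": -1},
    {"delta_pos": [0, 0, 34], "turn": 0, "jaw": -1},
    {"delta_pos": [0, 0, 0], "turn": 0, "jaw": -1},
  ],
)

```text
time: 2.92
tool_pos: [0.517, -0.3179, 0.2896]
tcp_rot: [-2.046, -2.363, 0.004]
wrist_force: [-1.1, 0.6, -0.8]
width: 0.004
grip_force: 0.0
```

Run:
```python
from h import *
st(); w=cam('wrist'); save(w,'w2.png',(80,20,432,260),2)
```

```text
t 2.92 tcp [ 517.  -317.9  289.6] xhead 1.714 F [-1.1  0.6 -0.8] w 0.004 gf 0.0 q6 -0.74
```

View pics/w2.png

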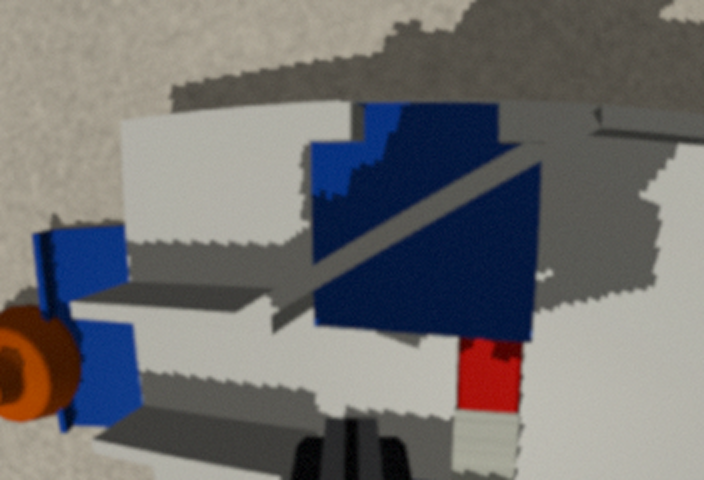

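The view shows the closed fingertips at (350,440) in the slot, downhill of the red tube at (488,375) with its label at (485,440). The slot is clear, so I go down and push.

Call:
drive_tool(
  increments=[
    {"delta_pos": [0, 0, 20], "turn": 0, "jaw": -1},
    {"delta_pos": [0, 0, 20], "turn": 0, "jaw": -1},
    {"delta_pos": [0, 6, -2], "turn": 0, "jaw": -1},
    {"delta_pos": [0, 7, -2], "turn": 0, "jaw": -1},
    {"delta_pos": [0, 7, -2], "turn": 0, "jaw": -1},
    {"delta_pos": [0, 7, -2], "turn": 0, "jaw": -1},
    {"delta_pos": [0, 7, -2], "turn": 0, "jaw": -1},
    {"delta_pos": [0, 7, -2], "turn": 0, "jaw": -1},
  ],
)

```text
time: 3.63
tool_pos: [0.5634, -0.3125, 0.2727]
tcp_rot: [2.051, 2.376, 0.001]
wrist_force: [-0.3, -0.0, -0.3]
width: 0.003
grip_force: 0.0
```

Call:
drive_tool(
  increments=[
    {"delta_pos": [0, 7, -2], "turn": 0, "jaw": -1},
    {"delta_pos": [0, 7, -2], "turn": 0, "jaw": -1},
    {"delta_pos": [0, 7, -2], "turn": 0, "jaw": -1},
    {"delta_pos": [0, 0, 0], "turn": 0, "jaw": -1},
  ],
)

```text
time: 3.97
tool_pos: [0.5843, -0.3091, 0.2774]
tcp_rot: [2.051, 2.377, 0.001]
wrist_force: [0.4, -0.2, 0.4]
width: -0.003
grip_force: 0.0
```

Run:
```python
from h import *
s,R=st(); w=cam('wrist'); save(w,'w3.png',(80,20,480,300),1.8)
```

```text
t 3.97 tcp [ 584.3 -309.1  277.4] xhead 1.718 F [ 0.4 -0.2  0.4] w -0.003 gf 0.0 q6 -0.67
```

View pics/w3.png

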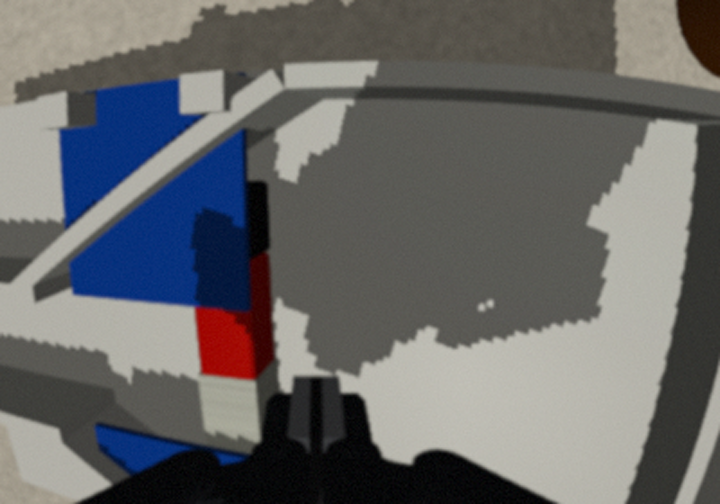

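The fingers passed over the tube because the descent was cut short. The tube is still under the guards at (235,340), so I go back and lower fully.

Call:
drive_tool(
  increments=[
    {"delta_pos": [0, 0, -8], "turn": 0, "jaw": -1},
    {"delta_pos": [0, -23, 0], "turn": 0, "jaw": -1},
    {"delta_pos": [0, -23, 0], "turn": 0, "jaw": -1},
    {"delta_pos": [0, -23, 0], "turn": 0, "jaw": -1},
    {"delta_pos": [0, 0, 0], "turn": 0, "jaw": -1},
    {"delta_pos": [0, 0, 15], "turn": 0, "jaw": -1},
    {"delta_pos": [0, 0, 15], "turn": 0, "jaw": -1},
    {"delta_pos": [0, 0, 0], "turn": 0, "jaw": -1},
  ],
)

```text
time: 4.68
tool_pos: [0.513, -0.3187, 0.2522]
tcp_rot: [-2.051, -2.373, 0.001]
wrist_force: [-1.0, 0.3, -0.3]
width: -0.001
grip_force: 0.0
```

Run:
```python
from h import *
s,R=st(); print((np.array(s['tool_pos'])[:2]*1e3-[556.4,-310.7])@np.array([[.989,-.149],[.149,.989]]))
```

```text
t 4.68 tcp [ 513.  -318.7  252.2] xhead 1.716 F [-1.   0.3 -0.3] w -0.001 gf 0.0 q6 -0.74
[-44.06637199  -1.45685641]
```

Call:
drive_tool(
  increments=[
    {"delta_pos": [0, 0, 8], "turn": 0, "jaw": -1},
    {"delta_pos": [0, 0, 0], "turn": 0, "jaw": -1},
    {"delta_pos": [0, 8, -2], "turn": 0, "jaw": -1},
    {"delta_pos": [0, 8, -2], "turn": 0, "jaw": -1},
    {"delta_pos": [0, 8, -3], "turn": 0, "jaw": -1},
    {"delta_pos": [0, 5, -1], "turn": 0, "jaw": -1},
    {"delta_pos": [0, 5, -2], "turn": 0, "jaw": -1},
    {"delta_pos": [0, 5, -1], "turn": 0, "jaw": -1},
  ],
)

```text
time: 5.35
tool_pos: [0.5539, -0.3136, 0.2584]
tcp_rot: [2.053, 2.377, -0.0]
wrist_force: [-1.4, -0.6, -0.0]
width: 0.002
grip_force: 0.5
```

Call:
drive_tool(
  increments=[
    {"delta_pos": [0, 5, -2], "turn": 0, "jaw": -1},
    {"delta_pos": [0, 5, -1], "turn": 0, "jaw": -1},
    {"delta_pos": [0, 5, -2], "turn": 0, "jaw": -1},
    {"delta_pos": [0, 5, -1], "turn": 0, "jaw": -1},
    {"delta_pos": [0, 5, -2], "turn": 0, "jaw": -1},
    {"delta_pos": [0, 0, 0], "turn": 0, "jaw": -1},
  ],
)

```text
time: 5.85
tool_pos: [0.5789, -0.31, 0.2663]
tcp_rot: [2.052, 2.377, 0.001]
wrist_force: [0.2, -0.4, -0.2]
width: 0.003
grip_force: 0.1
```

Run:
```python
from h import *
s,R=st(); print((np.array(s['tool_pos'])[:2]*1e3-[556.4,-310.7])@np.array([[.989,-.149],[.149,.989]]))
w=cam('wrist'); save(w,'w4.png',(80,20,480,300),1.8)
```

```text
t 5.85 tcp [ 578.9 -310.   266.3] xhead 1.717 F [ 0.2 -0.4 -0.2] w 0.003 gf 0.11024458712199703 q6 -0.68
[22.38520604 -2.63175942]
```

View pics/w4.png

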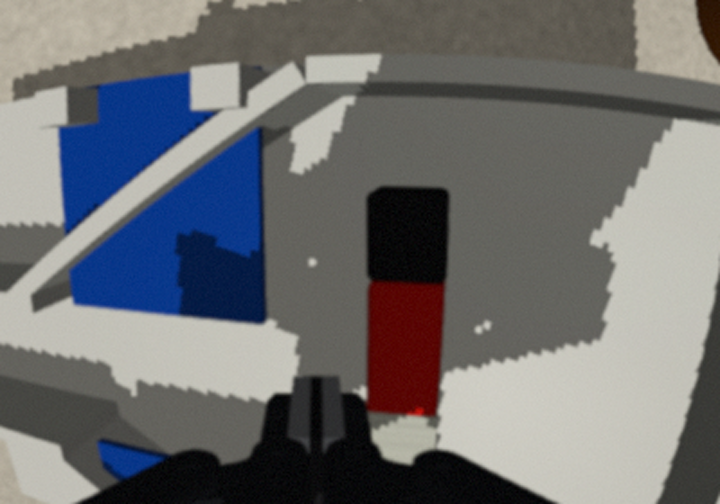

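The red tube now lies clear of the guards, crosswise and flat, with its cap at (408,235) and its body at (405,345). I measure it and grip.

Run:
```python
from h import *
s,R=st(); w=cam('wrist')
u=np.array([.989,.149,0]);O=np.array([.5564,-.3107,0]); a=np.radians(16)
n=-np.sin(a)*u+[0,0,np.cos(a)]; p0=O-.1346*u+[0,0,.035]+.02*n
def P(x,y):
    o,d=ray(w,(x/1.8+80,y/1.8+20)); return (o+d*((p0-o)@n)/(d@n))*1e3
c1,c2=P(367,193),P(448,193); b1,b2=P(368,282),P(446,282); l1,l2=P(368,408),P(436,412)
print(c1,c2,b1,b2,l1,l2,np.linalg.norm(c1-c2),np.linalg.norm((c1+c2-b1-b2)/2))
tip=P(408,188);d=(l1+l2-c1-c2);d/=np.linalg.norm(d);print('dir',d,'head',np.arctan2(-d[1],-d[0]))
g=tip+d*50-10*n; 
print('axis at 70 from foot',g,'mid',tip+d*60-10*n,'xch mid',(tip+d*60-10*n-O*1e3)@u)
t=np.array([g[0],g[1],g[2]-2+173-0]); print('tool delta',R.T@(t-np.array(s['tool_pos'])*1e3),t)
```

```text
t 5.9 tcp [ 578.5 -310.   266. ] xhead 1.717 F [-0.2  0.5 -0.3] w 0.0 gf 0.019418975425651297 q6 -0.68
[ 581.49124912 -246.27439486  104.28309965] [ 600.13798468 -242.52818031  109.73120676] [ 585.49050379 -268.48187485  104.46843705] [ 603.99890134 -264.1867454   109.90076515] [ 591.92261322 -303.82044071  104.78268417] [ 609.64679136 -300.06247365  109.96966425] 19.784254890243417 22.28305497232211
dir [ 0.1707244  -0.98529856  0.00631899] head 1.7423645991974828
axis at 70 from foot [ 602.06906769 -292.067116     97.7590419 ] mid [ 603.77631166 -301.92010159   97.82223182] xch mid 48.16337709586862
tool delta [14.28630673 25.96432827 -2.73775651] [ 602.06906769 -292.067116    268.7590419 ]
```

Call:
drive_tool(
  increments=[
    {"delta_pos": [0, -4, 0], "turn": 0, "jaw": -1},
    {"delta_pos": [0, 0, -25], "turn": 0, "jaw": -1},
    {"delta_pos": [0, 0, -25], "turn": -0.025, "jaw": 0.06},
    {"delta_pos": [7, 15, 0], "turn": 0, "jaw": 0.06},
    {"delta_pos": [7, 15, 0], "turn": 0, "jaw": 0.06},
    {"delta_pos": [0, 0, 0], "turn": 0, "jaw": 0.06},
    {"delta_pos": [0, 0, 15], "turn": 0, "jaw": 0.06},
    {"delta_pos": [0, 0, 15], "turn": 0, "jaw": 0.06},
  ],
)

```text
time: 6.62
tool_pos: [0.6015, -0.291, 0.2851]
tcp_rot: [2.022, 2.404, 0.0]
wrist_force: [-0.8, 0.7, 0.3]
width: 0.529
grip_force: 0.0
```

Run:
```python
from h import *
s,R=st(); print(R.T@(np.array([602,-292,268.])-np.array(s['tool_pos'])*1e3))
```

```text
t 6.62 tcp [ 601.5 -291.   285.1] xhead 1.743 F [-0.8  0.7  0.3] w 0.529 gf 0.0 q6 -0.66
[-1.06024981  0.2858063  17.08387286]
```

Call:
drive_tool(
  increments=[
    {"delta_pos": [0, 0, 9], "turn": 0, "jaw": 0.06},
    {"delta_pos": [0, 0, 8], "turn": 0, "jaw": 0.06},
    {"delta_pos": [0, 0, 0], "turn": 0, "jaw": 0.06},
    {"delta_pos": [0, 0, 0], "turn": 0, "jaw": -1},
    {"delta_pos": [0, 0, 0], "turn": 0, "jaw": -1},
    {"delta_pos": [0, 0, 0], "turn": 0, "jaw": -1},
    {"delta_pos": [0, 0, 0], "turn": 0, "jaw": -1},
    {"delta_pos": [0, 0, 0], "turn": 0, "jaw": -1},
  ],
  grip_force=30,
)

```text
time: 7.28
tool_pos: [0.601, -0.2918, 0.2688]
tcp_rot: [2.024, 2.403, 0.0]
wrist_force: [-0.5, 0.2, -0.7]
width: 0.25
grip_force: 27.6
```

Call:
drive_tool(
  increments=[
    {"delta_pos": [0, 0, -10], "turn": 0, "jaw": -1},
    {"delta_pos": [0, 0, -20], "turn": 0, "jaw": -1},
    {"delta_pos": [0, 0, -30], "turn": 0, "jaw": -1},
    {"delta_pos": [0, 0, -30], "turn": 0, "jaw": -1},
    {"delta_pos": [0, 0, -30], "turn": 0, "jaw": -1},
    {"delta_pos": [0, 0, -20], "turn": 0, "jaw": -1},
    {"delta_pos": [0, 0, 0], "turn": 0, "jaw": -1},
    {"delta_pos": [0, 0, 0], "turn": 0, "jaw": -1},
  ],
)

```text
time: 7.95
tool_pos: [0.6013, -0.2919, 0.4116]
tcp_rot: [2.021, 2.399, 0.002]
wrist_force: [0.9, 0.0, -0.6]
width: 0.245
grip_force: 27.6
```

Run:
```python
from h import *
s,R=st(); w=cam('wrist'); save(w,'w5.png',k=1.3)
```

```text
t 7.95 tcp [ 601.3 -291.9  411.6] xhead 1.742 F [ 0.9  0.  -0.6] w 0.245 gf 27.622147395741194 q6 -0.66
```

View pics/w5.png

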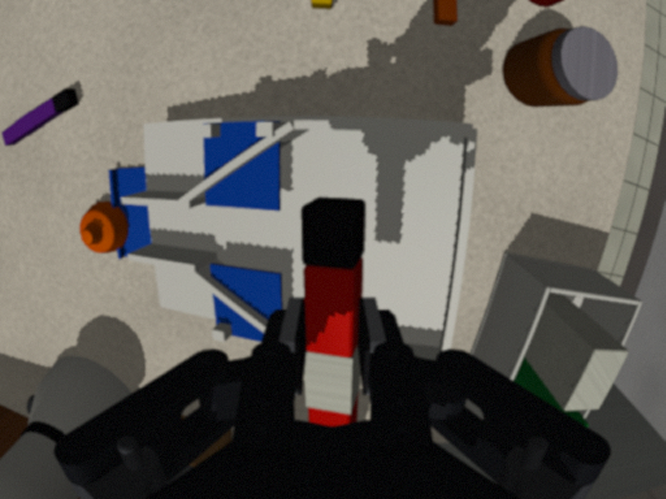

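The tube is held across the pads, cap toward the camera at (333,230), and it is level. I carry it to the caddy and look at the caddy from above.

Call:
drive_tool(
  increments=[
    {"delta_pos": [20, 0, 0], "turn": 0, "jaw": -1},
    {"delta_pos": [35, 0, 0], "turn": 0, "jaw": -1},
    {"delta_pos": [35, 0, 0], "turn": 0, "jaw": -1},
    {"delta_pos": [35, 0, 0], "turn": 0, "jaw": -1},
    {"delta_pos": [35, 0, 0], "turn": 0, "jaw": -1},
    {"delta_pos": [35, 0, 0], "turn": 0, "jaw": -1},
    {"delta_pos": [35, 0, 0], "turn": 0, "jaw": -1},
    {"delta_pos": [35, 0, 0], "turn": 0, "jaw": -1},
  ],
)

```text
time: 8.67
tool_pos: [0.5545, -0.029, 0.406]
tcp_rot: [-2.022, -2.4, 0.004]
wrist_force: [0.5, 1.0, 0.1]
width: 0.248
grip_force: 27.6
```

Call:
drive_tool(
  increments=[
    {"delta_pos": [35, 0, 0], "turn": 0, "jaw": -1},
    {"delta_pos": [35, 0, 0], "turn": 0, "jaw": -1},
    {"delta_pos": [35, 0, 0], "turn": 0, "jaw": -1},
    {"delta_pos": [35, 0, 0], "turn": 0, "jaw": -1},
    {"delta_pos": [35, 0, 0], "turn": 0, "jaw": -1},
    {"delta_pos": [30, -6, 0], "turn": 0, "jaw": -1},
    {"delta_pos": [20, 0, 0], "turn": 0, "jaw": -1},
    {"delta_pos": [0, 0, 0], "turn": 0, "jaw": -1},
  ],
)

```text
time: 9.33
tool_pos: [0.5099, 0.1932, 0.4061]
tcp_rot: [-2.017, -2.404, 0.004]
wrist_force: [-0.3, 0.1, -1.1]
width: 0.247
grip_force: 27.6
```

Run:
```python
from h import *
s,R=st(); w=cam('wrist'); save(w,'w6.png',(80,0,480,300),2)
```

```text
t 9.33 tcp [509.9 193.2 406.1] xhead 1.746 F [-0.3  0.1 -1.1] w 0.247 gf 27.639085503760725 q6 0.14
```

View pics/w6.png

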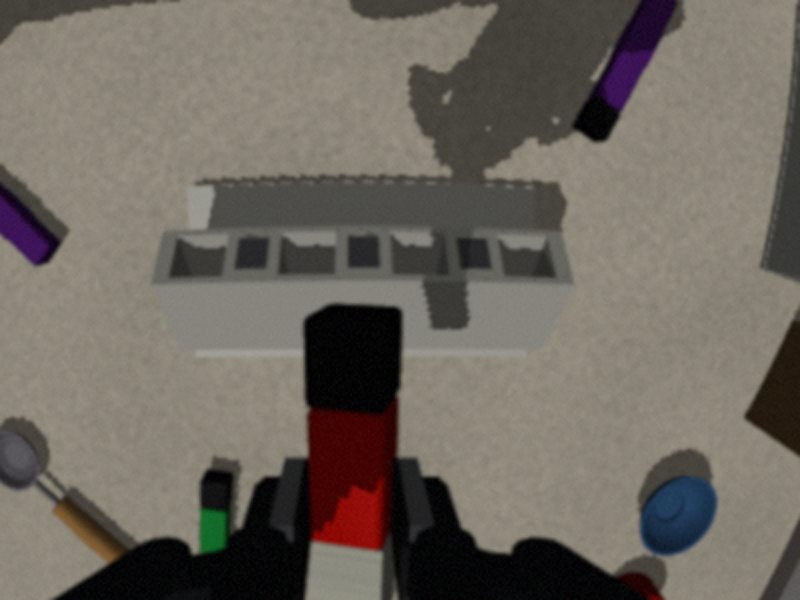

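The caddy's mouths are at (200,258), (308,258), (418,258) and (526,258) of the crop. The upper lip is near row 280, the lower lip near 232, and the back slope's foot runs along row 352. Next I take the lip and block edges numerically.

Run:
```python
from h import *
w=cam('wrist'); s,R=st()
g=cv2.cvtColor(w['pixels'],cv2.COLOR_RGB2GRAY).astype(float)
np.set_printoptions(linewidth=250)
for r in (118,122,128,133,136,139): print(r,g[r,152:372].astype(int).tolist())
for c in (185,195,230,240,285,345): print('col',c,g[85:182,c].astype(int).tolist())
```

```text
t 9.43 tcp [510.9 190.5 406.5] xhead 1.744 F [ 0.3 -0.6 -0.9] w 0.248 gf 27.6393613521941 q6 0.14
118 [134, 133, 134, 137, 132, 134, 133, 124, 110, 103, 99, 101, 103, 100, 96, 85, 69, 72, 73, 86, 108, 118, 122, 126, 130, 132, 133, 134, 131, 131, 131, 135, 131, 133, 130, 131, 134, 133, 134, 130, 127, 117, 105, 101, 100, 94, 85, 62, 50, 43, 47, 45, 44, 41, 40, 40, 41, 39, 40, 41, 42, 54, 77, 98, 101, 102, 96, 87, 66, 57, 62, 65, 79, 100, 119, 129, 128, 131, 134, 132, 131, 132, 133, 130, 133, 131, 133, 133, 131, 135, 133, 131, 133, 132, 127, 118, 106, 101, 98, 98, 94, 74, 50, 39, 41, 39, 39, 40, 40, 41, 41, 40, 38, 40, 38, 44, 59, 80, 95, 101, 102, 99, 88, 73, 63, 66, 78, 98, 118, 133, 133, 129, 130, 131, 132, 130, 132, 133, 131, 131, 135, 133, 126, 113, 88, 69, 61, 57, 55, 53, 61, 71, 72, 71, 72, 64, 46, 32, 31, 31, 30, 34, 33, 36, 42, 42, 45, 44, 45, 45, 57, 78, 96, 98, 99, 99, 90, 80, 94, 112, 129, 132, 132, 133, 130, 132, 134, 131, 132, 132, 133, 133, 132, 134, 133, 134, 131, 133, 130, 122, 97, 83, 91, 101, 99, 99, 102, 102, 106, 118, 129, 140, 140, 140, 143, 141, 140, 138, 139, 136
[... 6788 characters left out ...]
7, 59, 58, 67, 86, 93, 101, 121, 130, 135, 132, 132, 132, 131, 130, 133, 132, 132, 132, 132, 131, 132, 131, 134, 132, 133, 133, 133, 132, 134, 132, 132, 130, 134, 131, 131, 132, 133, 133, 130, 131, 138, 148, 151, 150, 141, 135, 132, 135, 133, 133]
col 345 [136, 138, 129, 112, 87, 73, 86, 89, 82, 78, 76, 75, 77, 74, 75, 76, 75, 77, 77, 76, 79, 75, 75, 74, 74, 74, 78, 85, 92, 106, 117, 126, 133, 134, 133, 131, 118, 83, 59, 55, 56, 59, 59, 58, 59, 57, 57, 55, 54, 55, 62, 77, 93, 103, 114, 130, 133, 130, 133, 133, 132, 132, 130, 131, 132, 134, 135, 132, 131, 134, 131, 131, 131, 132, 132, 131, 134, 132, 133, 133, 133, 132, 132, 133, 134, 130, 132, 131, 136, 134, 140, 140, 143, 141, 141, 138, 136]
```

Run:
```python
from h import *
from scipy.optimize import brentq
w=cam('wrist')
cen=[(178.05,127),(232.6,126.2),(289.2,126.4),(342.9,128)]  # rough row of mouth centres
def pts(z): return [onz(w,c,z)*1e3 for c in cen]
f=lambda z:np.linalg.norm(pts(z)[0]-pts(z)[3])-168
z=brentq(f,.02,.15); P=np.array(pts(z)); print('mouth z',z); print(P, np.diff(P,axis=0))
for c in [195,205,260,315]:
    lo={195:111.7,205:111.3,260:110.5,315:111}[c]
    print(c,'lower',onz(w,(c,lo),z-.0127)*1e3,'upper',onz(w,(c,lo+26.7),z+.0127)*1e3)
d=P[0]-P[3]; print('row head',np.arctan2(d[1],d[0]),'caddy x head',np.arctan2(d[1],d[0])+np.pi/2)
# top camera check of widths
print('base strip',onz(w,(230,174),0)*1e3, onz(w,(230,171.5),0.0)*1e3)
t=cam('top'); print([proj(t,p/1e3).round(1).tolist() for p in P])
g=cv2.cvtColor(t['pixels'],cv2.COLOR_RGB2GRAY)
cv2.imwrite('pics/chk.png',t['pixels'][:,:,::-1])
for p in P[:1]:
    u,v=proj(t,p/1e3); print(g[int(round(v)),int(u)-15:int(u)+40].tolist())
```

```text
mouth z 0.07953144977021938
[[423.68074132 223.86505211  79.53144977]
 [478.85000426 233.04622067  79.53144977]
 [534.39683662 242.73177657  79.53144977]
 [589.26181297 252.2711907   79.53144977]] [[55.16926294  9.18116856  0.        ]
 [55.54683237  9.6855559   0.        ]
 [54.86497635  9.53941413  0.        ]]
195 lower [436.56297779 240.77988869  66.83144977] upper [445.20655861 216.95105325  92.23144977]
205 lower [447.04150893 242.70008182  66.83144977] upper [454.95173152 218.85001223  92.23144977]
260 lower [503.21781157 252.61821183  66.83144977] upper [507.2158455  228.33933863  92.23144977]
315 lower [559.55336325 263.0477635   66.83144977] upper [559.72815408 237.7320026   92.23144977]
row head -2.971692279683416 caddy x head -1.4008959528885194
base strip [480.29369292 162.20879229   0.        ] [479.7870117  165.54604078   0.        ]
[[173.4, 220.8], [170.0, 201.0], [166.5, 181.3], [163.2, 162.1]]
[52, 54, 51, 56, 55, 52, 51, 55, 54, 56, 56, 54, 54, 55, 56, 57, 58, 62, 60, 61, 61, 58, 60, 63, 58, 61, 60, 60, 59, 60, 59, 57, 60, 55, 57, 57, 58, 50, 41, 43, 48, 63, 69, 66, 70, 70, 69, 72, 74, 71, 60, 46, 68, 124, 146]
```

Measured mouths: z = 80 mm, pitch 56 mm (as given), heading 1.742 rad; pockets 0 to 3 at (423.5,225.6), (478.6,235.1), (533.8,244.7) and (588.9,254.2) mm. The tool only turns about the vertical, so I'll tip the tube in the grip by pressing its cap end down on the caddy's top edge and 45° back slope. Then I'll feed it into pocket 3.

Call:
drive_tool(
  increments=[
    {"delta_pos": [0, 22, 0], "turn": 0, "jaw": -1},
    {"delta_pos": [0, 22, 0], "turn": 0, "jaw": -1},
    {"delta_pos": [1, 22, 0], "turn": 0, "jaw": -1},
    {"delta_pos": [1, 22, 20], "turn": 0, "jaw": -1},
    {"delta_pos": [0, 0, 30], "turn": 0, "jaw": -1},
    {"delta_pos": [0, 0, 30], "turn": 0, "jaw": -1},
    {"delta_pos": [0, 0, 30], "turn": 0, "jaw": -1},
    {"delta_pos": [0, 0, 0], "turn": 0, "jaw": -1},
  ],
)

```text
time: 10.2
tool_pos: [0.5954, 0.2044, 0.2905]
tcp_rot: [-2.021, -2.395, 0.019]
wrist_force: [-1.7, -1.1, -2.8]
width: 0.244
grip_force: 27.8
```

```bash
cat >> h.py <<'E'
XC=np.array([-.170,.985,0]);RC=np.array([.985,.170,0])
M=[np.array([423.5,225.6,79.5]),np.array([478.6,235.1,79.5]),np.array([533.8,244.7,79.5]),np.array([588.9,254.2,79.5])]
def to(t):
    s,R=st(); d=R.T@(np.array(t,float)-np.array(s['tool_pos'])*1e3); print('delta tool',d.round(1)); return d
E
python3 - <<'E'
from h import *
to([597.1,206.9,275])
E
```

```text
t 10.2 tcp [595.4 204.4 290.5] xhead 1.74 F [-1.7 -1.1 -2.8] w 0.244 gf 27.766976449638605 q6 0.12
delta tool [ 2.2  2.3 15.4]
```

Call:
drive_tool(
  increments=[
    {"delta_pos": [2, 2, 8], "turn": 0, "jaw": -1},
    {"delta_pos": [0, 0, 7], "turn": 0, "jaw": -1},
    {"delta_pos": [0, 0, 5], "turn": 0, "jaw": -1},
    {"delta_pos": [0, 0, 5], "turn": 0, "jaw": -1},
    {"delta_pos": [0, 0, 5], "turn": 0, "jaw": -1},
    {"delta_pos": [0, 0, 5], "turn": 0, "jaw": -1},
    {"delta_pos": [0, 0, 5], "turn": 0, "jaw": -1},
    {"delta_pos": [0, 0, 0], "turn": 0, "jaw": -1},
  ],
)

```text
time: 10.87
tool_pos: [0.6013, 0.2088, 0.2607]
tcp_rot: [2.02, 2.4, 0.005]
wrist_force: [2.1, -4.5, 5.0]
width: 0.225
grip_force: 30.2
```

Run:
```python
from h import *
st(); w=cam('wrist'); save(w,'w7.png',(120,60,420,384),1.8)
```

```text
t 10.87 tcp [601.3 208.8 260.7] xhead 1.742 F [ 2.1 -4.5  5. ] w 0.225 gf 30.20731419324875 q6 0.13
```

View pics/w7.png

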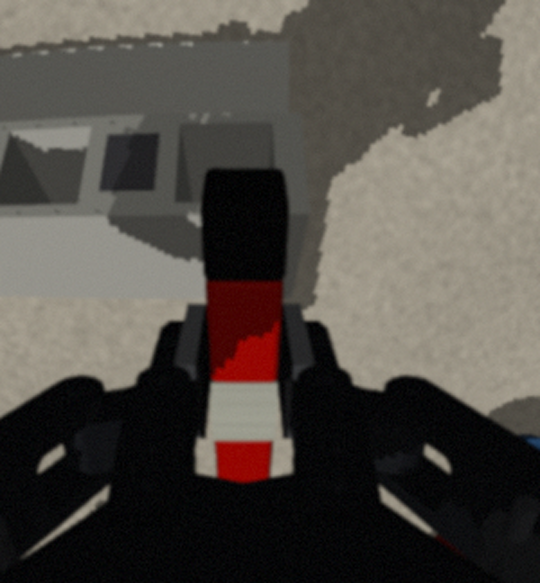

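The tube's cap end rests on the caddy's top edge at (245,225), above pocket 3's mouth at (228,165), with 5 N of contact. I keep lowering.

Call:
drive_tool(
  increments=[
    {"delta_pos": [0, -4, 0], "turn": 0, "jaw": -1},
    {"delta_pos": [0, 0, 4], "turn": 0, "jaw": -1},
    {"delta_pos": [0, 0, 4], "turn": 0, "jaw": -1},
    {"delta_pos": [0, 0, 4], "turn": 0, "jaw": -1},
    {"delta_pos": [0, 0, 4], "turn": 0, "jaw": -1},
    {"delta_pos": [0, 0, 0], "turn": 0, "jaw": -1},
  ],
)

```text
time: 11.42
tool_pos: [0.5971, 0.2086, 0.2449]
tcp_rot: [2.021, 2.4, 0.006]
wrist_force: [1.6, -2.6, 6.7]
width: 0.222
grip_force: 34.4
```

```bash
cat >> h.py <<'E'
def pitch(mask_dark=40):
    # tube in grip: cap end & cap/body joint seen by the wrist camera; rays in tool x-z plane, tube known to pass 171 mm ahead of the TCP
    s,R=st(); w=cam('wrist'); g=cv2.cvtColor(w['pixels'],cv2.COLOR_RGB2GRAY); h=cv2.cvtColor(w['pixels'],cv2.COLOR_RGB2HSV)
    c=int(round(w['cx'])); return w,g[:,c-4:c+5].mean(1).astype(int),h[:,c-4:c+5].mean(1).astype(int)
E
python3 - <<'E'
from h import *
w,g,h=pitch(); 
for r in range(110,330,4): print(r,g[r],h[r].tolist(),end=' | ')
E
```

```text
t 11.42 tcp [597.1 208.6 244.9] xhead 1.742 F [ 1.6 -2.6  6.7] w 0.222 gf 34.42855775356293 q6 0.13
110 88 [30, 14, 89] | 114 88 [30, 15, 89] | 118 88 [29, 16, 89] | 122 88 [23, 18, 89] | 126 85 [26, 16, 86] | 130 84 [28, 17, 85] | 134 67 [22, 17, 68] | 138 68 [24, 16, 69] | 142 66 [26, 17, 67] | 146 66 [25, 17, 68] | 150 67 [25, 18, 68] | 154 67 [23, 20, 68] | 158 67 [23, 21, 68] | 162 66 [30, 17, 67] | 166 67 [29, 19, 68] | 170 12 [104, 41, 14] | 174 3 [119, 131, 5] | 178 4 [95, 109, 5] | 182 4 [58, 128, 5] | 186 5 [78, 96, 7] | 190 6 [62, 124, 7] | 194 5 [61, 83, 6] | 198 5 [95, 102, 7] | 202 5 [69, 147, 6] | 206 5 [103, 112, 7] | 210 7 [101, 66, 8] | 214 5 [49, 70, 6] | 218 5 [99, 112, 6] | 222 4 [98, 134, 6] | 226 6 [76, 123, 7] | 230 4 [75, 131, 5] | 234 3 [108, 158, 5] | 238 21 [0, 247, 63] | 242 22 [20, 245, 64] | 246 21 [0, 246, 63] | 250 20 [0, 250, 63] | 254 25 [0, 246, 76] | 258 43 [0, 251, 137] | 262 46 [0, 250, 142] | 266 47 [1, 249, 142] | 270 136 [23, 29, 140] | 274 144 [31, 22, 146] | 278 146 [30, 22, 147] | 282 145 [30, 21, 146] | 286 70 [1, 192, 141] | 290 45 [0, 251, 141] | 294 49 [1, 246, 142] | 298 157 [20, 33, 163] | 302 155 [20, 34, 161] | 306 154 [20, 34, 161] | 310 155 [20, 33, 162] | 314 158 [20, 33, 165] | 318 156 [20, 34, 162] | 322 159 [20, 33, 165] | 326 143 [20, 34, 149] |
```

```bash
cat >> h.py <<'E'
from scipy.optimize import least_squares
def tubefit(w,rows,ts,half=10.0):
    # tool-frame x-z fit of top edge line; returns pitch (deg, cap up +), axis point at TCP x=0, distance from foot there
    he=w['hand_eye']; o=he[:3,3]*1e3; A=[]
    for r in rows:
        a=(r-w['cy'])/w['f']; d=he[:3,:3]@np.array([0,np.sin(a),np.cos(a)]); A.append((d[0],d[2]))
    def pt(p,t): return np.array([p[0]+t*np.cos(p[2]),p[1]-t*np.sin(p[2])])
    def f(p):
        e=[]
        for (dx,dz),t in zip(A,ts):
            q=pt(p,t)-o[[0,2]]; e.append((q[0]*dz-q[1]*dx)/np.hypot(dx,dz))
        return e
    s=least_squares(f,[-60,150,.4]); p=s.x; n=np.array([-np.sin(p[2]),-np.cos(p[2])]) # up-normal (tool z down)
    foot=pt(p,0)-half*n; tg=-foot[0]/np.cos(p[2])
    print('pitch',np.degrees(p[2]).round(1),'foot axis (x,z)',foot.round(1),'grip at',tg.round(1),'axis z there',(foot[1]-tg*np.sin(p[2])).round(1),'res',np.round(s.fun,2)); return foot,p[2]
E
python3 - <<'E'
from h import *
w=cam('wrist')
tubefit(w,[169.5,236.5,296.5],[120,97,0]); tubefit(w,[169.5,236.5],[120,97])
g=w['pixels'][:,251:260].mean(1).astype(int)
for r in list(range(166,174))+list(range(232,240))+list(range(265,300)): print(r,g[r].tolist(),end=' ')
E
```

```text
pitch 45.6 foot axis (x,z) [ -9.  154.2] grip at 12.8 axis z there 145.0 res [ 0. -0.  0.]
pitch 18.5 foot axis (x,z) [-52.6 149. ] grip at 55.4 axis z there 131.4 res [ 0. -0.]
166 [67, 66, 62] 167 [66, 65, 61] 168 [53, 54, 50] 169 [33, 33, 31] 170 [13, 12, 13] 171 [5, 5, 4] 172 [5, 4, 6] 173 [4, 4, 4] 232 [4, 4, 4] 233 [4, 4, 4] 234 [3, 2, 4] 235 [6, 4, 5] 236 [16, 5, 4] 237 [40, 3, 3] 238 [63, 4, 3] 239 [70, 5, 3] 265 [142, 4, 1] 266 [142, 6, 1] 267 [140, 23, 18] 268 [136, 63, 56] 269 [133, 109, 97] 270 [140, 136, 123] 271 [143, 144, 131] 272 [146, 145, 133] 273 [146, 145, 133] 274 [145, 145, 133] 275 [146, 146, 134] 276 [145, 145, 133] 277 [147, 146, 135] 278 [147, 148, 135] 279 [147, 147, 135] 280 [146, 146, 134] 281 [147, 146, 135] 282 [145, 146, 134] 283 [145, 145, 133] 284 [144, 131, 119] 285 [143, 92, 82] 286 [142, 41, 35] 287 [142, 10, 6] 288 [143, 5, 2] 289 [141, 3, 0] 290 [142, 5, 1] 291 [141, 4, 0] 292 [142, 5, 2] 293 [141, 3, 1] 294 [143, 12, 7] 295 [144, 46, 40] 296 [153, 102, 91] 297 [162, 145, 132] 298 [164, 157, 143] 299 [162, 156, 141]
```

```bash
cat >> h.py <<'E'
def tubefit2(w,obs):
    # obs: (row, t from foot, height h above axis); unknown foot axis point and pitch, in tool x-z
    he=w['hand_eye']; o=he[:3,3]*1e3
    def pt(p,t,h): return np.array([p[0]+t*np.cos(p[2])-h*np.sin(p[2]),p[1]-t*np.sin(p[2])-h*np.cos(p[2])])
    def f(p):
        e=[]
        for r,t,h in obs:
            a=(r-w['cy'])/w['f']; d=he[:3,:3]@np.array([0,np.sin(a),np.cos(a)]); q=pt(p,t,h)-o[[0,2]]
            e.append((q[0]*d[2]-q[1]*d[0]))
        return e
    s=least_squares(f,[-50,200,.7]); p=s.x; tg=-p[0]/np.cos(p[2])
    print('pitch',np.degrees(p[2]).round(1),'foot (x,z)',p[:2].round(1),'grip at',tg.round(1),'axis z',(p[1]-tg*np.sin(p[2])).round(1),'res',np.round(s.fun,2)); return p
E
python3 - <<'E'
from h import *
w=cam('wrist')
tubefit2(w,[(169,120,-10),(237,97,10),(295.5,0,10)])
for L in ((25,53),(28,56),(30,58)): tubefit2(w,[(169,120,-10),(237,97,10),(295.5,0,10),(268.5,L[1],10),(285.3,L[0],10)])
E
```

```text
pitch 36.5 foot (x,z) [-56.3 215.2] grip at 70.1 axis z 173.5 res [0. 0. 0.]
pitch 36.0 foot (x,z) [-57.8 217.5] grip at 71.4 axis z 175.5 res [-0.07  0.59  0.27 -1.02  0.25]
pitch 36.3 foot (x,z) [-56.8 215.4] grip at 70.4 axis z 173.7 res [ 0.01  0.1  -0.23 -0.49  0.62]
pitch 36.5 foot (x,z) [-55.9 213.8] grip at 69.5 axis z 172.4 res [ 0.09 -0.26 -0.52 -0.17  0.86]
```

The fit agrees with expectation: the tube is held 70 mm from its foot and pitched about 37°. I lift it, go over to the mouth side and feed it in.

Call:
drive_tool(
  increments=[
    {"delta_pos": [0, 0, -10], "turn": 0, "jaw": -1},
    {"delta_pos": [0, 0, -25], "turn": 0, "jaw": -1},
    {"delta_pos": [0, 0, -30], "turn": 0, "jaw": -1},
    {"delta_pos": [0, 0, -30], "turn": 0, "jaw": -1},
    {"delta_pos": [28, 0, 0], "turn": 0, "jaw": -1},
    {"delta_pos": [28, 0, 0], "turn": 0, "jaw": -1},
    {"delta_pos": [28, 0, 0], "turn": 0, "jaw": -1},
    {"delta_pos": [28, 0, 0], "turn": 0, "jaw": -1},
  ],
)

```text
time: 12.23
tool_pos: [0.5756, 0.3202, 0.3381]
tcp_rot: [-2.023, -2.402, 0.001]
wrist_force: [0.5, 0.0, -1.5]
width: 0.219
grip_force: 36.2
```

Call:
drive_tool(
  increments=[
    {"delta_pos": [0, 0, 0], "turn": 0, "jaw": -1},
    {"delta_pos": [0, 0, 0], "turn": 0, "jaw": -1},
  ],
)

```text
time: 12.4
tool_pos: [0.5755, 0.3206, 0.3375]
tcp_rot: [-2.019, -2.405, 0.002]
wrist_force: [0.2, 0.2, -0.4]
width: 0.224
grip_force: 36.2
```

Run:
```python
from h import *
t=M[3]+65.1*XC; to([t[0],t[1],307])
w=cam('wrist'); g=w['pixels'][:,251:260].mean(1).astype(int); s=g.sum(1); print([ (r,g[r].tolist()) for r in range(150,330) if abs(s[r]-s[r-1])>40])
save(w,'w8.png',(120,60,420,384),1.8)
```

```text
t 12.4 tcp [575.5 320.6 337.5] xhead 1.745 F [ 0.2  0.2 -0.4] w 0.224 gf 36.18863046169281 q6 0.3
delta tool [-2.7  1.9 30.5]
[(168, [115, 109, 98]), (169, [60, 57, 51]), (170, [14, 14, 12]), (268, [128, 51, 45]), (269, [127, 94, 84]), (270, [131, 124, 112]), (286, [130, 63, 57]), (287, [130, 16, 11]), (296, [134, 53, 46]), (297, [142, 102, 90]), (298, [147, 133, 119]), (327, [102, 98, 87]), (328, [49, 47, 42]), (329, [14, 13, 13])]
```

View pics/w8.png

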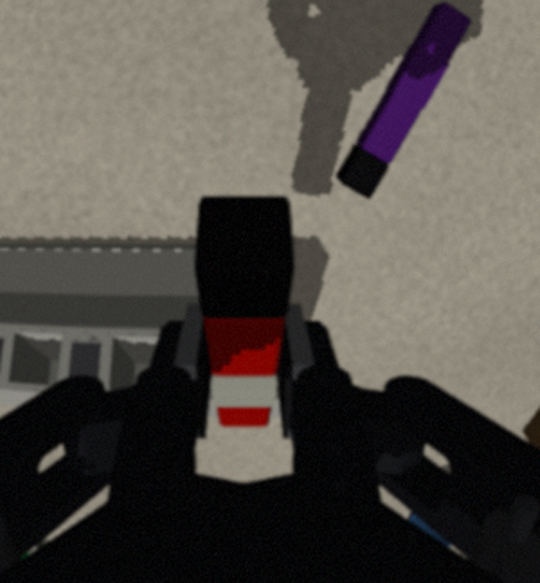

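Run:
```python
from h import *
w=cam('wrist')
for i in range(4): print(i,((proj(w,M[i]/1e3)-[120,60])*1.8).round(), 'upper edge',((proj(w,(M[i]-12.7*XC+[0,0,12.7])/1e3)-[120,60])*1.8).round())
tubefit2(w,[(169,120,-10),(237,97,10),(296.5,0,10),(268.5,58,10),(286.3,30,10)])
```

```text
0 [-56. 353.] upper edge [-61. 384.]
1 [ 34. 361.] upper edge [ 30. 394.]
2 [137. 366.] upper edge [135. 401.]
3 [248. 368.] upper edge [248. 404.]
pitch 35.9 foot (x,z) [-56.8 213.6] grip at 70.1 axis z 172.5 res [ 0.09 -0.17 -0.55 -0.4   1.03]
```

The view shows the foot at (245,420) over the place where pocket 3 is predicted, (248,368). Pockets 1 and 2 appear where predicted, about 2 to 3 mm further out. I feed the tube in along 45°.

Call:
drive_tool(
  increments=[
    {"delta_pos": [-1, 2, 15], "turn": 0, "jaw": -1},
    {"delta_pos": [0, 0, 15], "turn": 0, "jaw": -1},
    {"delta_pos": [0, 0, 0], "turn": 0, "jaw": -1},
    {"delta_pos": [-6, 0, 6], "turn": 0, "jaw": -1},
    {"delta_pos": [-6, 0, 6], "turn": 0, "jaw": -1},
    {"delta_pos": [-6, 0, 6], "turn": 0, "jaw": -1},
    {"delta_pos": [-6, 0, 6], "turn": 0, "jaw": -1},
    {"delta_pos": [0, 0, 0], "turn": 0, "jaw": -1},
  ],
)

```text
time: 13.17
tool_pos: [0.5831, 0.2985, 0.2883]
tcp_rot: [-2.024, -2.394, -0.019]
wrist_force: [-8.3, 15.6, 13.6]
width: 0.228
grip_force: 37.4
```

Run:
```python
from h import *
t=M[3]+(65.1-31.6+1.5)*XC; to([t[0],t[1],275.5])
w=cam('wrist'); g=w['pixels'][:,251:260].mean(1).astype(int); s=g.sum(1); print([ (r,g[r].tolist()) for r in range(150,330) if abs(s[r]-s[r-1])>40])
```

```text
t 13.17 tcp [583.1 298.5 288.3] xhead 1.738 F [-8.3 15.6 13.6] w 0.228 gf 37.37553656101227 q6 0.26
delta tool [-9.9 -1.9 12.7]
[(155, [136, 130, 117]), (156, [92, 87, 79]), (157, [40, 37, 34]), (158, [9, 8, 8]), (264, [136, 35, 30]), (265, [129, 83, 75]), (266, [137, 128, 116]), (285, [142, 106, 95]), (286, [141, 54, 47]), (287, [140, 14, 9]), (298, [141, 58, 54]), (299, [145, 111, 105]), (300, [147, 140, 132]), (327, [111, 105, 95]), (328, [53, 51, 46]), (329, [13, 14, 12])]
```

Run:
```python
from h import *
s,R=st()
w=cam('wrist'); g=w['pixels'][:,251:260].mean(1).astype(int)
j=[r for r in range(200,262) if g[r,0]>30][0]; print('joint',j)
p=tubefit2(w,[(156,120,-10),(j,97,10),(265,58,10),(285.7,30,10)])
p=tubefit2(w,[(156,120,-10),(j,97,10),(298.5,0,10),(265,58,10),(285.7,30,10)])
f=np.array(s['tool_pos'])*1e3+R@np.array([p[0],0,p[1]]); d=f-M[3]; print('foot rel M3: xc',d@XC,'row',d@RC,'z',d[2],'depth',-(d@XC+d[2])/2**.5,'n',(-d@XC+d[2])/2**.5)
im=w['pixels'][60:384,120:420,::-1].copy(); im=cv2.resize(im,None,fx=1.8,fy=1.8,interpolation=cv2.INTER_CUBIC); cv2.imwrite('pics/w9.png',im)
sc=cam('scene'); u,v=proj(sc,M[3]/1e3); print(u,v); save(sc,'s2.png',(int(u)-70,int(v)-70,int(u)+50,int(v)+30),5)
```

```text
t 13.22 tcp [583.1 298.6 288.5] xhead 1.739 F [-7.8 15.9 13.3] w 0.22 gf 37.24652051925659 q6 0.26
joint 227
pitch 31.6 foot (x,z) [-56.3 208.3] grip at 66.1 axis z 173.7 res [-0.03  0.25 -0.48  0.27]
pitch 33.0 foot (x,z) [-54.2 207.9] grip at 64.7 axis z 172.7 res [ 0.08 -0.17 -0.5  -0.34  0.93]
foot rel M3: xc -7.0168770419552935 row 2.7029858634043973 z 0.4891189794942079 depth 4.615821991911392 n 5.307540686326188
327.83691473318777 166.8499578178873
```

View pics/s2.png

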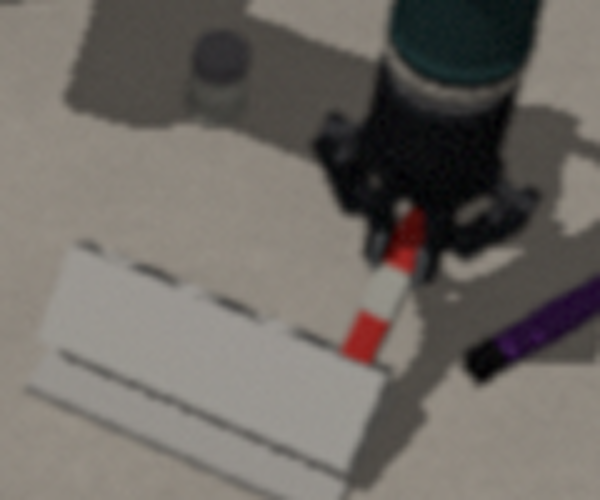

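The scene crop shows the red foot stopped at the upper lip of pocket 3 at (365,350); the numbers put it 5 mm too high and 3 mm sideways. I back off, shift and feed again.

Call:
drive_tool(
  increments=[
    {"delta_pos": [7, 0, -7], "turn": 0, "jaw": -1},
    {"delta_pos": [0, 0, 0], "turn": 0, "jaw": -1},
    {"delta_pos": [2.5, -2.5, 2.5], "turn": 0, "jaw": -1},
    {"delta_pos": [0, 0, 0], "turn": 0, "jaw": -1},
    {"delta_pos": [-5, 0, 5], "turn": 0, "jaw": -1},
    {"delta_pos": [-5, 0, 5], "turn": 0, "jaw": -1},
    {"delta_pos": [-5, 0, 5], "turn": 0, "jaw": -1},
    {"delta_pos": [0, 0, 0], "turn": 0, "jaw": -1},
  ],
)

```text
time: 13.98
tool_pos: [0.5803, 0.2929, 0.2754]
tcp_rot: [-2.022, -2.393, -0.012]
wrist_force: [-10.2, 18.5, 12.5]
width: 0.221
grip_force: 33.7
```

```bash
cat >> h.py <<'E'
def held(i=None,rng=(100,215)):
    s,R=st(); w=cam('wrist'); g=w['pixels'][:,251:260].mean(1); m=g.max(1); sat=g.max(1)-g.min(1)
    k=np.where(m[rng[0]:rng[1]]<35)[0][0]+rng[0]; j=np.where((sat[k+20:]>25))[0][0]+k+20
    l0=np.where(sat[j+8:]<35)[0][0]+j+8; l1=np.where(sat[l0+3:]>60)[0][0]+l0+3
    print('rows',k,j,l0,l1)
    p=tubefit2(w,[(k-.5,120,-10),(j-.5,97,10),(l0-.5,57.5,10),(l1-.5,30,10)])
    if i is not None:
        f=np.array(s['tool_pos'])*1e3+R@np.array([p[0],0,p[1]]); d=f-M[i]
        print('foot rel M',i,'depth',-(d@XC+d[2])/2**.5,'n',(-d@XC+d[2])/2**.5,'row',d@RC)
    return s,R,w,p
E
python3 - <<'E'
from h import *
held(3)
E
```

```text
t 13.98 tcp [580.3 292.9 275.4] xhead 1.738 F [-10.2  18.5  12.5] w 0.221 gf 33.71311962604523 q6 0.25
rows 127 198 252 281
pitch 23.3 foot (x,z) [-51.2 199. ] grip at 55.7 axis z 176.9 res [-0.06  0.3  -0.55  0.31]
foot rel M 3 depth 9.083372271912776 n 3.9377109077717027 row -2.0055511559645365
```

Call:
drive_tool(
  increments=[
    {"delta_pos": [8, 0, -8], "turn": 0, "jaw": -1},
    {"delta_pos": [8, 0, -8], "turn": 0, "jaw": -1},
    {"delta_pos": [8, 0, -8], "turn": 0, "jaw": -1},
    {"delta_pos": [0, 0, -20], "turn": 0, "jaw": -1},
    {"delta_pos": [0, 0, -20], "turn": 0, "jaw": -1},
    {"delta_pos": [0, 0, 0], "turn": 0, "jaw": -1},
    {"delta_pos": [0, 0, 0], "turn": 0, "jaw": -1},
  ],
)

```text
time: 14.62
tool_pos: [0.5781, 0.3126, 0.3386]
tcp_rot: [2.023, 2.401, 0.004]
wrist_force: [-0.3, -0.3, -1.1]
width: 0.224
grip_force: 31.9
```

Run:
```python
from h import *
s,R,w,p=held()
g=cv2.cvtColor(w['pixels'],cv2.COLOR_RGB2GRAY)
for i in (1,2):
    u,v=proj(w,M[i]/1e3); u=int(round(u)); print('pocket',i,u,v)
    for c in (u,u-25,u+25): print(' col',c,int(v)-45,g[int(v)-45:int(v)+35,c].tolist())
    for r in (int(v)-3,int(v)+3): print(' row',r,u-40,g[r,u-40:u+45].tolist())
np.save('w_now.npy',w['pixels'])
```

```text
t 14.62 tcp [578.1 312.6 338.6] xhead 1.741 F [-0.3 -0.3 -1.1] w 0.224 gf 31.875929832458496 q6 0.29
rows 128 199 253 281
pitch 23.8 foot (x,z) [-51.2 199.3] grip at 56.0 axis z 176.7 res [-0.04  0.19 -0.34  0.19]
pocket 1 136 253.65299812995065
 col 136 208 [82, 83, 80, 82, 82, 83, 79, 81, 72, 60, 56, 58, 58, 58, 54, 58, 57, 56, 56, 58, 54, 58, 55, 59, 72, 91, 108, 108, 115, 126, 138, 142, 126, 90, 64, 65, 65, 63, 54, 51, 49, 46, 47, 47, 43, 48, 48, 49, 48, 48, 46, 49, 50, 45, 47, 45, 48, 66, 94, 108, 111, 115, 128, 140, 142, 141, 141, 142, 142, 143, 142, 142, 130, 102, 62, 22, 6, 6, 4, 1]
 col 111 208 [83, 82, 85, 80, 81, 82, 82, 73, 62, 58, 59, 59, 58, 54, 57, 55, 58, 58, 59, 57, 57, 58, 61, 71, 92, 107, 109, 107, 103, 94, 82, 78, 64, 51, 46, 45, 46, 46, 45, 46, 45, 43, 46, 44, 45, 47, 44, 43, 45, 43, 46, 62, 88, 106, 107, 110, 110, 109, 110, 117, 129, 143, 141, 146, 141, 144, 144, 143, 139, 144, 141, 144, 144, 147, 144, 143, 144, 143, 142, 145]
 col 161 208 [83, 82, 84, 81, 82, 82, 82, 80, 72, 66, 60, 57, 58, 55, 57, 59, 61, 56, 57, 56, 58, 57, 58, 55, 61, 79, 97, 108, 109, 108, 
[... 1909 characters left out ...]
, 2, 5]
 row 253 153 [110, 101, 80, 57, 46, 43, 43, 43, 46, 45, 43, 43, 47, 43, 46, 42, 45, 48, 61, 86, 107, 108, 109, 110, 106, 85, 57, 51, 43, 46, 45, 48, 43, 47, 47, 44, 50, 52, 59, 61, 64, 65, 61, 62, 63, 64, 62, 63, 65, 64, 64, 64, 52, 30, 10, 5, 0, 7, 6, 9, 8, 8, 3, 8, 11, 22, 31, 39, 38, 38, 39, 39, 40, 37, 38, 35, 31, 20, 10, 1, 0, 5, 19, 40, 57]
 row 259 153 [109, 92, 66, 46, 43, 45, 45, 45, 43, 44, 44, 45, 45, 46, 45, 41, 44, 52, 71, 98, 108, 110, 109, 109, 96, 68, 49, 44, 47, 47, 44, 43, 47, 47, 45, 43, 48, 47, 53, 66, 77, 79, 81, 81, 79, 82, 79, 81, 78, 77, 65, 39, 19, 6, 6, 2, 6, 9, 6, 4, 8, 6, 10, 9, 25, 36, 37, 37, 37, 40, 39, 37, 38, 37, 39, 32, 19, 9, 7, 4, 3, 3, 11, 28, 53]
```

Run:
```python
from h import *
w=cam('wrist')
import copy
w0=copy.copy(w); T=np.eye(4);T[:3,:3]=Ro.from_rotvec([-2.019,-2.403,0.003]).as_matrix();T[:3,3]=[.5109,.1905,.4065]
s=w['s']; print(s['tool_pos'])
w0['W']=T@w['hand_eye']
def two(c): # 2D
    o,d=ray(*c); return np.array([o@XC*1e3,o[2]*1e3]),np.array([d@XC,d[2]])
# pictures: w0 (caddy view) ; now
obs={'P1 outLow':((230,111),(136,232.5)),'P1 inLow':((230,113.5),(136,236.7)),'P1 inUp':((230,134.4),(136,265.5)),'P1 outUp':((230,138),(136,269.7)),
'P2 outLow':((285,111),(193,233.5)),'P2 inLow':((285,113.6),(193,238.5)),'P2 inUp':((285,134.7),(193,268)),'P2 outUp':((285,137.8),(193,272.3))}
for k,(a,b) in obs.items():
    i=int(k[1]); o1,d1=two((w0,a));o2,d2=two((w,b)); t=np.linalg.solve(np.c_[d1,-d2],o2-o1); X=o1+t[0]*d1
    m=np.array([M[i]@XC,M[i][2]]); e=X-m; print(k,'rel M xc,z',e.round(1),'n',((-e[0]+e[1])/2**.5).round(1),'a',((e[0]+e[1])/2**.5).round(1))
# lateral edges, pocket1 row 250 & 256: 
for i,row,l,r in ((1,250,122.8,149.6),(1,256,121.9,148.5),(2,253,178.8,None)):
    for z in (.0795,): 
        print(i,row,[ (onz(w,(c,row),z)*1e3-M[i])@RC for c in (l,r) if c])
```

```text
[0.57748811 0.31228936 0.33702241]
P1 outLow rel M xc,z [ 13.1 -18.9] n -22.6 a -4.1
P1 inLow rel M xc,z [ 10.6 -14.8] n -17.9 a -2.9
P1 inUp rel M xc,z [-9.   5.9] n 10.5 a -2.2
P1 outUp rel M xc,z [-12.3   8. ] n 14.3 a -3.0
P2 outLow rel M xc,z [ 13.2 -20.3] n -23.7 a -5.1
P2 inLow rel M xc,z [ 10.6 -15. ] n -18.1 a -3.0
P2 inUp rel M xc,z [-9.3  4.4] n 9.7 a -3.5
P2 outUp rel M xc,z [-12.1   7.3] n 13.7 a -3.4
1 250 [np.float64(-13.681759433284185), np.float64(14.150367574242978)]
1 256 [np.float64(-16.03907741530759), np.float64(12.011740491152889)]
2 253 [np.float64(-14.096494167445027)]
```

Two views of the lips agree: the inner height comes out at 28 mm as given, and the mouth centres are really 5 mm lower, at z = 74.6 mm. I update that and repeat the tipping on the back slope.

```bash
cat >> h.py <<'E'
M=[m+np.array([-.1,.6,-4.9]) for m in M]
E
python3 - <<'E'
from h import *
t=M[3]-48.7*XC; to([t[0],t[1],270])
E
```

```text
t 14.72 tcp [577.1 312.1 335.9] xhead 1.741 F [ 0.7 -0.7 -1.1] w 0.223 gf 31.876652240753174 q6 0.29
delta tool [-107.1    1.9   66. ]
```

Call:
drive_tool(
  increments=[
    {"delta_pos": [-20, 0, 0], "turn": 0, "jaw": -1},
    {"delta_pos": [-30, 0, 0], "turn": 0, "jaw": -1},
    {"delta_pos": [-30, 0, 0], "turn": 0, "jaw": -1},
    {"delta_pos": [-28, 0, 0], "turn": 0, "jaw": -1},
    {"delta_pos": [0, 0, 20], "turn": 0, "jaw": -1},
    {"delta_pos": [0, 0, 25], "turn": 0, "jaw": -1},
    {"delta_pos": [0, 0, 20], "turn": 0, "jaw": -1},
    {"delta_pos": [0, 0, 0], "turn": 0, "jaw": -1},
  ],
)

```text
time: 15.38
tool_pos: [0.5927, 0.2045, 0.2651]
tcp_rot: [-2.021, -2.397, 0.016]
wrist_force: [-2.1, 0.6, -1.1]
width: 0.224
grip_force: 31.9
```

Run:
```python
from h import *
t=M[3]-48.7*XC; to([t[0],t[1],241])
```

```text
t 15.38 tcp [592.7 204.5 265.1] xhead 1.741 F [-2.1  0.6 -1.1] w 0.224 gf 31.86186969280243 q6 0.12
delta tool [ 1.6  5.  24. ]
```

Call:
drive_tool(
  increments=[
    {"delta_pos": [2, 5, 0], "turn": 0, "jaw": -1},
    {"delta_pos": [0, 0, 5], "turn": 0, "jaw": -1},
    {"delta_pos": [0, 0, 5], "turn": 0, "jaw": -1},
    {"delta_pos": [0, 0, 5], "turn": 0, "jaw": -1},
    {"delta_pos": [0, 0, 5], "turn": 0, "jaw": -1},
    {"delta_pos": [0, 0, 4], "turn": 0, "jaw": -1},
    {"delta_pos": [0, 0, 0], "turn": 0, "jaw": -1},
    {"delta_pos": [0, 0, 0], "turn": 0, "jaw": -1},
  ],
)

```text
time: 16.05
tool_pos: [0.6009, 0.2091, 0.2497]
tcp_rot: [2.022, 2.402, 0.003]
wrist_force: [-0.4, -1.1, 4.9]
width: 0.222
grip_force: 33.2
```

Run:
```python
from h import *
held()
```

```text
t 16.05 tcp [600.9 209.1 249.7] xhead 1.742 F [-0.4 -1.1  4.9] w 0.222 gf 33.24057161808014 q6 0.12
rows 133 209 254 276
pitch 32.1 foot (x,z) [-45.2 203.7] grip at 53.4 axis z 175.3 res [-0.02  0.11 -0.21  0.12]
```

Call:
drive_tool(
  increments=[
    {"delta_pos": [0, -2, 3], "turn": 0, "jaw": -1},
    {"delta_pos": [0, -1, 3], "turn": 0, "jaw": -1},
    {"delta_pos": [0, 0, 3], "turn": 0, "jaw": -1},
    {"delta_pos": [0, 0, 2], "turn": 0, "jaw": -1},
    {"delta_pos": [0, 0, 0], "turn": 0, "jaw": -1},
    {"delta_pos": [0, 0, 0], "turn": 0, "jaw": -1},
  ],
)

```text
time: 16.6
tool_pos: [0.5997, 0.2084, 0.2413]
tcp_rot: [2.02, 2.399, 0.009]
wrist_force: [1.3, -3.9, 13.0]
width: 0.223
grip_force: 36.1
```

Run:
```python
from h import *
held()
```

```text
t 16.6 tcp [599.7 208.4 241.3] xhead 1.742 F [ 1.3 -3.9 13. ] w 0.223 gf 36.13926708698273 q6 0.13
rows 151 227 256 269
pitch 42.9 foot (x,z) [-38.2 211.4] grip at 52.1 axis z 175.9 res [ 0.   -0.01  0.02 -0.01]
```

Call:
drive_tool(
  increments=[
    {"delta_pos": [0, 0, -10], "turn": 0, "jaw": -1},
    {"delta_pos": [0, 0, -25], "turn": 0, "jaw": -1},
    {"delta_pos": [0, 0, -25], "turn": 0, "jaw": -1},
    {"delta_pos": [0, 0, -25], "turn": 0, "jaw": -1},
    {"delta_pos": [24, -1, 0], "turn": 0, "jaw": -1},
    {"delta_pos": [24, -1, 0], "turn": 0, "jaw": -1},
    {"delta_pos": [24, -1, 0], "turn": 0, "jaw": -1},
    {"delta_pos": [22, 0, 0], "turn": 0, "jaw": -1},
  ],
)

```text
time: 17.32
tool_pos: [0.5775, 0.3016, 0.3221]
tcp_rot: [-2.023, -2.402, 0.001]
wrist_force: [0.5, -0.3, -1.1]
width: 0.223
grip_force: 34.4
```

Call:
drive_tool(
  increments=[
    {"delta_pos": [0, 0, 0], "turn": 0, "jaw": -1},
    {"delta_pos": [0, 0, 0], "turn": 0, "jaw": -1},
  ],
)

```text
time: 17.48
tool_pos: [0.5776, 0.3017, 0.3217]
tcp_rot: [-2.02, -2.405, 0.002]
wrist_force: [-0.6, -0.1, -0.6]
width: 0.226
grip_force: 34.3
```

Run:
```python
from h import *
t=M[3]+46.7*XC; to([t[0],t[1],294.5]); held(3)
```

```text
t 17.48 tcp [577.6 301.7 321.7] xhead 1.744 F [-0.6 -0.1 -0.6] w 0.226 gf 34.341899156570435 q6 0.27
delta tool [-1.4  3.1 27.2]
t 17.48 tcp [577.6 301.7 321.7] xhead 1.744 F [-0.6 -0.1 -0.6] w 0.226 gf 34.341899156570435 q6 0.27
rows 150 226 254 269
pitch 42.4 foot (x,z) [-38.8 212.4] grip at 52.5 axis z 176.9 res [-0.02  0.25 -0.54  0.31]
foot rel M 3 depth -31.102231378138136 n 18.01984278405086 row -3.2083275667809206
```

Call:
drive_tool(
  increments=[
    {"delta_pos": [-1, 3, 10], "turn": 0, "jaw": -1},
    {"delta_pos": [0, 0, 10], "turn": 0, "jaw": -1},
    {"delta_pos": [0, 0, 7], "turn": 0, "jaw": -1},
    {"delta_pos": [0, 0, 0], "turn": 0, "jaw": -1},
    {"delta_pos": [-5, 0, 5], "turn": 0, "jaw": -1},
    {"delta_pos": [-5, 0, 5], "turn": 0, "jaw": -1},
    {"delta_pos": [-5, 0, 5], "turn": 0, "jaw": -1},
    {"delta_pos": [0, 0, 0], "turn": 0, "jaw": -1},
  ],
)

```text
time: 18.2
tool_pos: [0.5838, 0.2838, 0.2788]
tcp_rot: [-2.024, -2.402, 0.004]
wrist_force: [0.1, 0.4, -0.4]
width: 0.227
grip_force: 34.3
```

Run:
```python
from h import *
held(3)
```

```text
t 18.2 tcp [583.8 283.8 278.8] xhead 1.741 F [ 0.1  0.4 -0.4] w 0.227 gf 34.34544861316681 q6 0.24
rows 150 226 254 269
pitch 42.4 foot (x,z) [-38.8 212.4] grip at 52.5 axis z 176.9 res [-0.02  0.25 -0.54  0.31]
foot rel M 3 depth 12.497490696320883 n 0.9506497424084378 row -0.44394909165509416
```

Foot 12 mm inside the pocket, no force, centred. I go on feeding.

Call:
drive_tool(
  increments=[
    {"delta_pos": [-5, 0, 5], "turn": 0, "jaw": -1},
    {"delta_pos": [-5, 0, 5], "turn": 0, "jaw": -1},
    {"delta_pos": [-4, 0, 4], "turn": 0, "jaw": -1},
    {"delta_pos": [0, 0, 0], "turn": 0, "jaw": -1},
    {"delta_pos": [0, 0, 0], "turn": 0, "jaw": -1},
  ],
)

```text
time: 18.67
tool_pos: [0.5862, 0.2711, 0.2656]
tcp_rot: [-2.024, -2.402, 0.001]
wrist_force: [0.6, -0.5, -0.4]
width: 0.22
grip_force: 34.3
```

Run:
```python
from h import *
held(3)
```

```text
t 18.67 tcp [586.2 271.1 265.6] xhead 1.741 F [ 0.6 -0.5 -0.4] w 0.22 gf 34.34397518634796 q6 0.22
rows 150 226 255 269
pitch 42.5 foot (x,z) [-38.6 211.8] grip at 52.3 axis z 176.4 res [-0.01  0.1  -0.2   0.12]
foot rel M 3 depth 30.275638914807264 n 0.9516494761246033 row 0.025311437694702336
```

Call:
drive_tool(
  increments=[
    {"delta_pos": [0, 0, 0], "turn": 0, "jaw": -0.25},
    {"delta_pos": [0, 0, 0], "turn": 0, "jaw": -0.25},
    {"delta_pos": [0, 0, 0], "turn": 0, "jaw": -0.25},
    {"delta_pos": [0, 0, 0], "turn": 0, "jaw": -0.25},
    {"delta_pos": [0, 0, 0], "turn": 0, "jaw": -0.25},
    {"delta_pos": [0, 0, 0], "turn": 0, "jaw": -0.25},
  ],
)

```text
time: 19.22
tool_pos: [0.5864, 0.2716, 0.2663]
tcp_rot: [2.023, 2.403, 0.0]
wrist_force: [-0.9, 0.1, -0.5]
width: 0.371
grip_force: 0.0
```

Call:
drive_tool(
  increments=[
    {"delta_pos": [0, 0, -20], "turn": 0, "jaw": -0.25},
    {"delta_pos": [0, 0, -30], "turn": 0, "jaw": -0.25},
    {"delta_pos": [0, 0, -30], "turn": 0, "jaw": -0.25},
    {"delta_pos": [-30, 0, -30], "turn": 0, "jaw": 0.06},
    {"delta_pos": [-40, 0, 0], "turn": 0, "jaw": 0.06},
    {"delta_pos": [-40, 0, 0], "turn": 0, "jaw": 0.06},
    {"delta_pos": [-40, 0, 0], "turn": 0, "jaw": 0.06},
    {"delta_pos": [0, 0, 0], "turn": 0, "jaw": 0.06},
  ],
)

```text
time: 19.88
tool_pos: [0.6127, 0.1184, 0.3762]
tcp_rot: [2.027, 2.396, -0.003]
wrist_force: [-0.2, 0.6, 0.4]
width: 0.53
grip_force: 0.0
```

```bash
cat >> h.py <<'E'
def tubeline(c,col,near,z=.020,rad=.09):
    # coloured halves around the label of a lying tube -> centre line of the top face; returns foot side & direction from mask moments
    h=cv2.cvtColor(c['pixels'],cv2.COLOR_RGB2HSV); m=cv2.inRange(h,*HSV[col]); v,u=np.nonzero(m)
    P=np.array([onz(c,(a,b),z) for a,b in zip(u,v)]); k=np.linalg.norm(P[:,:2]-near,axis=1)<rad; P=P[k][:,:2]*1e3
    mu=P.mean(0); _,_,vt=np.linalg.svd(P-mu); d=vt[0]*np.sign(vt[0][1]); t=(P-mu)@d
    # extent ends: foot at t.min, cap joint (97) at t.max
    lo,hi=np.percentile(t,1),np.percentile(t,99); foot=mu+d*lo; print(col,'n',len(P),'coloured length',(hi-lo).round(1),'foot',foot.round(1),'joint',(mu+d*hi).round(1),'head',np.arctan2(d[1],d[0]).round(3))
    return mu+d*hi,d
E
python3 - <<'E'
from h import *
st(); w=cam('wrist'); sc=cam('scene'); t=cam('top')
u,v=proj(sc,M[3]/1e3); save(sc,'s3.png',(int(u)-70,int(v)-70,int(u)+50,int(v)+30),5)
for col,n in (('orange',(.67,-.04)),('yellow',(.553,-.05)),('green',(.436,0))): 
    tubeline(t,col,n)
    try: tubeline(w,col,n)
    except Exception as e: print(e)
E
```

```text
t 19.88 tcp [612.7 118.4 376.2] xhead 1.737 F [-0.2  0.6  0.4] w 0.53 gf 0.0 q6 -0.01
orange n 143 coloured length 94.0 foot [675.5 -86.9] joint [659.5   5.8] head 1.743
orange n 527 coloured length 92.5 foot [678.8 -88.9] joint [661.6   2. ] head 1.757
yellow n 150 coloured length 94.4 foot [556.8 -96. ] joint [547.9  -2. ] head 1.665
too many indices for array: array is 1-dimensional, but 2 were indexed
green n 108 coloured length 83.3 foot [437.8 -45.5] joint [434.6  37.7] head 1.61
green n 492 coloured length 92.7 foot [440.8 -47.9] joint [436.7  44.8] head 1.615
```

View pics/s3.png

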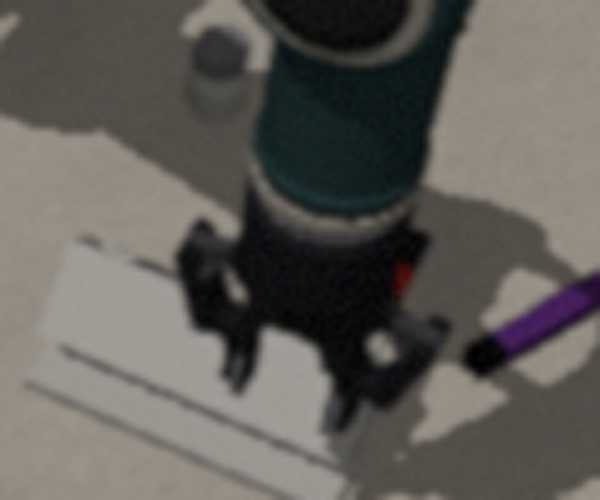

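Red shows beyond the gripper at (403,280), standing up out of pocket 3. I'll check it numerically from closer later. Next is orange.

Run:
```python
from h import *
to([667,-29.5,200])
w=cam('wrist')
h=cv2.cvtColor(w['pixels'],cv2.COLOR_RGB2HSV); m=cv2.inRange(h,*HSV['red']); print([b for b in blobs(w,'red',20)])
```

```text
t 20.03 tcp [611.9 123.9 375.6] xhead 1.74 F [ 0.7  0.9 -0.3] w 0.529 gf 0.0 q6 -0.01
delta tool [-160.6   28.5  175.5]
[([256.1, 5.5], 269, [245, 0, 23, 12]), ([362.2, 271.0], 139, [351, 266, 26, 11])]
```

Call:
drive_tool(
  increments=[
    {"delta_pos": [-32, 6, 0], "turn": -0.02, "jaw": 0.06},
    {"delta_pos": [-32, 6, 0], "turn": 0, "jaw": 0.06},
    {"delta_pos": [-32, 6, 0], "turn": 0, "jaw": 0.06},
    {"delta_pos": [-32, 6, 0], "turn": 0, "jaw": 0.06},
    {"delta_pos": [-32, 5, 20], "turn": 0, "jaw": 0.06},
    {"delta_pos": [0, 0, 38], "turn": 0, "jaw": 0.06},
    {"delta_pos": [0, 0, 38], "turn": 0, "jaw": 0.06},
    {"delta_pos": [0, 0, 0], "turn": 0, "jaw": 0.06},
  ],
)

```text
time: 20.75
tool_pos: [0.6665, -0.0262, 0.2702]
tcp_rot: [-1.99, -2.414, 0.013]
wrist_force: [-1.5, 0.2, -1.0]
width: 0.533
grip_force: 0.0
```

```bash
cat >> h.py <<'E'
def grab(col,near,g=62,z=180):
    w=cam('wrist'); j,d=tubeline(w,col,near); p=j-d*(97-g+.0); 
    s,R=st(); t=to([p[0],p[1],z]); hd=np.arctan2(R[1,0],R[0,0]); print('turn',-(np.arctan2(d[1],d[0])-hd))
E
python3 - <<'E'
from h import *
grab('orange',(.668,-.04))
E
```

```text
orange n 1767 coloured length 93.9 foot [678.9 -89.9] joint [662.3   2.5] head 1.748
t 20.8 tcp [667.5 -26.  273.8] xhead 1.763 F [0.1 0.4 1.1] w 0.532 gf 0.0 q6 -0.27
t 20.8 tcp [667.5 -26.  273.8] xhead 1.763 F [0.1 0.4 1.1] w 0.532 gf 0.0 q6 -0.27
delta tool [-6.4  0.9 93.8]
turn 0.014933785046083115
```

Call:
drive_tool(
  increments=[
    {"delta_pos": [-6, 1, 20], "turn": 0.015, "jaw": 0.06},
    {"delta_pos": [0, 0, 30], "turn": 0, "jaw": 0.06},
    {"delta_pos": [0, 0, 30], "turn": 0, "jaw": 0.06},
    {"delta_pos": [0, 0, 10], "turn": 0, "jaw": 0.06},
    {"delta_pos": [0, 0, 0], "turn": 0, "jaw": 0.06},
    {"delta_pos": [0, 0, 0], "turn": 0, "jaw": 0.06},
  ],
)

```text
time: 21.3
tool_pos: [0.673, -0.0323, 0.1913]
tcp_rot: [2.015, 2.409, 0.001]
wrist_force: [0.7, 0.2, 0.6]
width: 0.529
grip_force: 0.0
```

Run:
```python
from h import *
to([668.5,-32,180])
```

```text
t 21.3 tcp [673.  -32.3 191.3] xhead 1.748 F [0.7 0.2 0.6] w 0.529 gf 0.0 q6 -0.26
delta tool [ 1.1 -4.4 11.2]
```

Call:
drive_tool(
  increments=[
    {"delta_pos": [0, -4, 6], "turn": 0, "jaw": 0.06},
    {"delta_pos": [0, 0, 5], "turn": 0, "jaw": 0.06},
    {"delta_pos": [0, 0, 0], "turn": 0, "jaw": 0.06},
    {"delta_pos": [0, 0, 0], "turn": 0, "jaw": -1},
    {"delta_pos": [0, 0, 0], "turn": 0, "jaw": -1},
    {"delta_pos": [0, 0, 0], "turn": 0, "jaw": -1},
    {"delta_pos": [0, 0, 0], "turn": 0, "jaw": -1},
    {"delta_pos": [0, 0, 0], "turn": 0, "jaw": -1},
  ],
  grip_force=30,
)

```text
time: 21.97
tool_pos: [0.6687, -0.0341, 0.1795]
tcp_rot: [2.017, 2.407, 0.001]
wrist_force: [0.3, 0.1, 3.4]
width: 0.226
grip_force: 31.1
```

Call:
drive_tool(
  increments=[
    {"delta_pos": [0, 0, -15], "turn": 0, "jaw": -1},
    {"delta_pos": [0, 0, -30], "turn": 0, "jaw": -1},
    {"delta_pos": [0, 0, -35], "turn": 0, "jaw": -1},
    {"delta_pos": [0, 0, -35], "turn": 0, "jaw": -1},
    {"delta_pos": [0, 0, -10], "turn": 0, "jaw": -1},
    {"delta_pos": [0, 0, 0], "turn": 0, "jaw": -1},
    {"delta_pos": [0, 0, 0], "turn": 0, "jaw": -1},
  ],
)

```text
time: 22.55
tool_pos: [0.6682, -0.034, 0.3043]
tcp_rot: [2.017, 2.407, 0.001]
wrist_force: [-0.3, 1.0, -1.9]
width: 0.224
grip_force: 30.7
```

Run:
```python
from h import *
try: held()
except Exception as e: print(e)
t=M[2]-48.7*XC; to([t[0],t[1],300])
```

```text
t 22.55 tcp [668.2 -34.  304.3] xhead 1.747 F [-0.3  1.  -1.9] w 0.224 gf 30.656796097755432 q6 -0.26
rows 128 181 255 301
pitch -3.0 foot (x,z) [-59.2 168.7] grip at 59.3 axis z 171.8 res [-0.13  0.47 -0.72  0.39]
t 22.6 tcp [667.5 -33.9 302.3] xhead 1.747 F [ 0.7  0.6 -1.4] w 0.223 gf 30.657636523246765 q6 -0.26
delta tool [249.6 -83.    2.6]
```

Call:
drive_tool(
  increments=[
    {"delta_pos": [20, -8, 0], "turn": 0, "jaw": -1},
    {"delta_pos": [35, -12, 0], "turn": 0, "jaw": -1},
    {"delta_pos": [35, -12, 0], "turn": 0, "jaw": -1},
    {"delta_pos": [35, -12, 0], "turn": 0, "jaw": -1},
    {"delta_pos": [35, -12, 0], "turn": 0, "jaw": -1},
    {"delta_pos": [35, -12, 0], "turn": 0, "jaw": -1},
    {"delta_pos": [35, -12, 0], "turn": 0, "jaw": -1},
    {"delta_pos": [20, -3, 0], "turn": 0, "jaw": -1},
  ],
)

```text
time: 23.27
tool_pos: [0.539, 0.1997, 0.2999]
tcp_rot: [-2.013, -2.406, 0.009]
wrist_force: [-0.2, -0.5, -0.5]
width: 0.223
grip_force: 30.6
```

Call:
drive_tool(
  increments=[
    {"delta_pos": [0, 0, 0], "turn": 0, "jaw": -1},
    {"delta_pos": [0, 0, 0], "turn": 0, "jaw": -1},
  ],
)

```text
time: 23.43
tool_pos: [0.5412, 0.1983, 0.3008]
tcp_rot: [-2.013, -2.409, 0.007]
wrist_force: [0.4, -0.6, -1.5]
width: 0.223
grip_force: 30.6
```

Run:
```python
from h import *
t=M[2]-48.7*XC; to([t[0],t[1],241])
w=cam('wrist'); print(blobs(w,'red',20)); 
for k in (57.5,97): print(k, proj(w,(M[3]+ (k-60)*.7071*(XC+[0,0,1])-2.8*XC*-1*0 )/1e3))
```

```text
t 23.43 tcp [541.2 198.3 300.8] xhead 1.75 F [ 0.4 -0.6 -1.5] w 0.223 gf 30.629437565803528 q6 0.13
delta tool [-1.   0.9 59.8]
[]
57.5 [340.51597821 144.23794847]
97 [355.86182431 104.92317917]
```

Call:
drive_tool(
  increments=[
    {"delta_pos": [-1, 1, 15], "turn": 0, "jaw": -1},
    {"delta_pos": [0, 0, 15], "turn": 0, "jaw": -1},
    {"delta_pos": [0, 0, 5], "turn": 0, "jaw": -1},
    {"delta_pos": [0, 0, 5], "turn": 0, "jaw": -1},
    {"delta_pos": [0, 0, 5], "turn": 0, "jaw": -1},
    {"delta_pos": [0, 0, 5], "turn": 0, "jaw": -1},
    {"delta_pos": [0, 0, 5], "turn": 0, "jaw": -1},
    {"delta_pos": [0, 0, 0], "turn": 0, "jaw": -1},
  ],
)

```text
time: 24.15
tool_pos: [0.5445, 0.1943, 0.2486]
tcp_rot: [2.018, 2.406, -0.005]
wrist_force: [0.2, -5.2, 4.9]
width: 0.222
grip_force: 35.3
```

Run:
```python
from h import *
t=M[2]-48.7*XC; to([t[0],t[1],241]); s,R,w,p=held()
h=cv2.cvtColor(w['pixels'],cv2.COLOR_RGB2HSV)
for k in (63,70,80,90,100,110,118):
    q=M[3]+(k-60)*.7071*(XC+[0,0,1])+4.2*np.array([-.17,.985,-1])*.7 + 10*.7071*(-XC+[0,0,1])
    u,v=proj(w,q/1e3).round().astype(int); print(k,u,v,h[v,u].tolist() if 0<=v<384 and 0<=u<512 else '')
```

```text
t 24.15 tcp [544.5 194.3 248.6] xhead 1.746 F [ 0.2 -5.2  4.9] w 0.222 gf 35.32206594944 q6 0.13
delta tool [ 3.4 -2.   7.6]
t 24.15 tcp [544.5 194.3 248.6] xhead 1.746 F [ 0.2 -5.2  4.9] w 0.222 gf 35.32206594944 q6 0.13
rows 137 208 263 291
pitch 21.6 foot (x,z) [-56.5 194.2] grip at 60.8 axis z 171.8 res [-0.03  0.13 -0.23  0.13]
63 367 154 [35, 20, 77]
70 372 146 [33, 29, 80]
80 379 133 [30, 27, 75]
90 386 118 [8, 38, 73]
100 395 102 [1, 248, 74]
110 404 84 [3, 238, 76]
118 411 69 [0, 238, 74]
```

Run:
```python
from h import *
for n in ('wrist','scene'):
    w=cam(n); h=cv2.cvtColor(w['pixels'],cv2.COLOR_RGB2HSV)
    m=cv2.inRange(h,(0,190,45),(4,255,255))|cv2.inRange(h,(175,190,45),(180,255,255))
    k,l,stt,ce=cv2.connectedComponentsWithStats(m)
    print(n,[(ce[i].round(),stt[i].tolist()) for i in range(1,k) if stt[i,4]>15])
    for t,nn in ((0,'depth0'),):
        for dep in (60,30):
            print(' depth',dep,[(f,proj(w,(M[3]+(f-dep)*.7071*(XC+[0,0,1]))/1e3).round().tolist()) for f in (30,58,97,120)])
    if n=='wrist':
        save(w,'w10.png',(200,0,460,200),3)
```

```text
wrist [(array([387.,  73.]), [354, 22, 71, 96, 4433]), (array([356., 164.]), [341, 148, 40, 21, 122])]
 depth 60 [(30, [348.0, 177.0]), (58, [362.0, 150.0]), (97, [388.0, 97.0]), (120, [408.0, 54.0])]
 depth 30 [(30, [363.0, 148.0]), (58, [382.0, 111.0]), (97, [414.0, 39.0]), (120, [436.0, -16.0])]
scene [(array([334., 154.]), [331, 149, 8, 11, 50]), (array([448., 165.]), [436, 153, 26, 25, 362]), (array([331., 275.]), [322, 265, 20, 21, 347])]
 depth 60 [(30, [324.0, 177.0]), (58, [327.0, 168.0]), (97, [332.0, 156.0]), (120, [335.0, 149.0])]
 depth 30 [(30, [328.0, 168.0]), (58, [331.0, 159.0]), (97, [336.0, 147.0]), (120, [339.0, 140.0])]
```

View pics/w10.png

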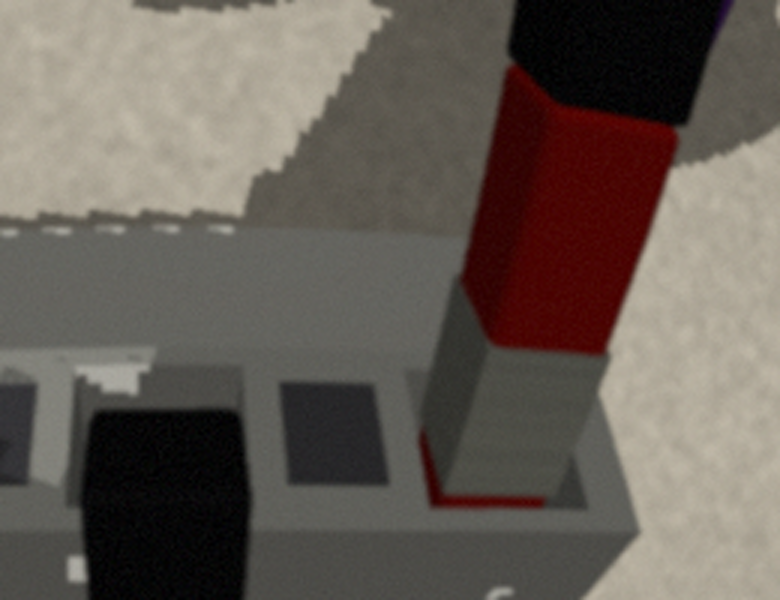

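The view shows the red tube standing in pocket 3 only about 28 mm deep, the whole label out above the mouth at (525,430). It tilted on the lower lip and stuck because its weight is outside the pocket. So each tube has to be pushed almost to the floor, and I'll finish red afterwards. I continue tipping orange.

Call:
drive_tool(
  increments=[
    {"delta_pos": [2, -2, 4], "turn": 0, "jaw": -1},
    {"delta_pos": [0, 0, 4], "turn": 0, "jaw": -1},
    {"delta_pos": [0, 0, 3], "turn": 0, "jaw": -1},
    {"delta_pos": [0, 0, 0], "turn": 0, "jaw": -1},
    {"delta_pos": [0, 0, 0], "turn": 0, "jaw": -1},
  ],
)

```text
time: 24.72
tool_pos: [0.5434, 0.1963, 0.2391]
tcp_rot: [2.017, 2.404, 0.001]
wrist_force: [1.7, -6.7, 7.4]
width: 0.223
grip_force: 39.1
```

Run:
```python
from h import *
t=M[2]-48.7*XC; to([t[0],t[1],241]); held()
```

```text
t 24.72 tcp [543.4 196.3 239.1] xhead 1.745 F [ 1.7 -6.7  7.4] w 0.223 gf 39.05884265899658 q6 0.13
delta tool [ 1.3 -1.3 -1.9]
t 24.72 tcp [543.4 196.3 239.1] xhead 1.745 F [ 1.7 -6.7  7.4] w 0.223 gf 39.05884265899658 q6 0.13
rows 154 229 267 284
pitch 34.9 foot (x,z) [-50.1 204.5] grip at 61.0 axis z 169.6 res [ 0.01 -0.07  0.13 -0.08]
```

Call:
drive_tool(
  increments=[
    {"delta_pos": [0, -1, 3], "turn": 0, "jaw": -1},
    {"delta_pos": [0, 0, 2], "turn": 0, "jaw": -1},
    {"delta_pos": [0, 0, 0], "turn": 0, "jaw": -1},
    {"delta_pos": [0, 0, 0], "turn": 0, "jaw": -1},
    {"delta_pos": [0, 0, -20], "turn": 0, "jaw": -1},
    {"delta_pos": [0, 0, -30], "turn": 0, "jaw": -1},
    {"delta_pos": [0, 0, -30], "turn": 0, "jaw": -1},
    {"delta_pos": [0, 0, -15], "turn": 0, "jaw": -1},
  ],
)

```text
time: 25.43
tool_pos: [0.5421, 0.1973, 0.331]
tcp_rot: [2.018, 2.405, 0.005]
wrist_force: [1.3, -0.4, 0.8]
width: 0.226
grip_force: 39.6
```

Call:
drive_tool(
  increments=[
    {"delta_pos": [20, 0, 0], "turn": 0, "jaw": -1},
    {"delta_pos": [28, 0, 0], "turn": 0, "jaw": -1},
    {"delta_pos": [28, 0, 0], "turn": 0, "jaw": -1},
    {"delta_pos": [28, 0, 0], "turn": 0, "jaw": -1},
    {"delta_pos": [0, 0, 0], "turn": 0, "jaw": -1},
    {"delta_pos": [0, 0, 0], "turn": 0, "jaw": -1},
  ],
)

```text
time: 25.93
tool_pos: [0.5225, 0.3008, 0.327]
tcp_rot: [-2.016, -2.409, 0.002]
wrist_force: [-0.0, -0.4, -0.6]
width: 0.226
grip_force: 39.6
```

```bash
cat >> h.py <<'E'
def pre(i,dep=-10,nn=0.8,rng=(100,215)):
    s,R,w,p=held(i,rng); f=M[i]+(-dep*.7071)*(XC+[0,0,1])+nn*.7071*(-XC+[0,0,1])
    tcp=np.array(s['tool_pos'])*1e3; foot=tcp+R@np.array([p[0],0,p[1]]); print('delta for depth',dep,(R.T@(f-foot)).round(1))
E
python3 - <<'E'
from h import *
pre(2)
E
```

```text
t 25.93 tcp [522.5 300.8 327. ] xhead 1.748 F [-0.  -0.4 -0.6] w 0.226 gf 39.56764876842499 q6 0.3
rows 163 238 266 280
pitch 40.5 foot (x,z) [-46.  208.8] grip at 60.5 axis z 169.5 res [-0.02  0.14 -0.3   0.17]
foot rel M 2 depth -38.308122129264895 n 23.454420924097533 row -1.5179667079953671
delta for depth -10 [-4.   1.5 36. ]
```

Call:
drive_tool(
  increments=[
    {"delta_pos": [-4, 1.5, 12], "turn": 0, "jaw": -1},
    {"delta_pos": [0, 0, 14], "turn": 0, "jaw": -1},
    {"delta_pos": [0, 0, 10], "turn": 0, "jaw": -1},
    {"delta_pos": [0, 0, 0], "turn": 0, "jaw": -1},
    {"delta_pos": [-5, 0, 5], "turn": 0, "jaw": -1},
    {"delta_pos": [-5, 0, 5], "turn": 0, "jaw": -1},
    {"delta_pos": [-5, 0, 5], "turn": 0, "jaw": -1},
    {"delta_pos": [0, 0, 0], "turn": 0, "jaw": -1},
  ],
)

```text
time: 26.65
tool_pos: [0.5271, 0.2809, 0.2756]
tcp_rot: [-2.019, -2.407, 0.003]
wrist_force: [-0.7, 0.2, -0.8]
width: 0.224
grip_force: 39.6
```

Run:
```python
from h import *
pre(2,42)
```

```text
t 26.65 tcp [527.1 280.9 275.6] xhead 1.746 F [-0.7  0.2 -0.8] w 0.224 gf 39.567362666130066 q6 0.27
rows 164 238 267 280
pitch 40.4 foot (x,z) [-46.6 209.3] grip at 61.2 axis z 169.6 res [ 0.   -0.03  0.05 -0.03]
foot rel M 2 depth 13.392129458669782 n 1.7106023042092882 row -0.5699446626744881
delta for depth 42 [-19.6   0.5  20.9]
```

Call:
drive_tool(
  increments=[
    {"delta_pos": [-5, 0.5, 5], "turn": 0, "jaw": -1},
    {"delta_pos": [-5, 0, 5], "turn": 0, "jaw": -1},
    {"delta_pos": [-5, 0, 5], "turn": 0, "jaw": -1},
    {"delta_pos": [-4.5, 0, 5.5], "turn": 0, "jaw": -1},
    {"delta_pos": [0, 0, 0], "turn": 0, "jaw": -1},
    {"delta_pos": [0, 0, 0], "turn": 0, "jaw": -1},
  ],
)

```text
time: 27.2
tool_pos: [0.5309, 0.2626, 0.2554]
tcp_rot: [-2.018, -2.407, 0.002]
wrist_force: [-0.0, 0.9, -0.8]
width: 0.228
grip_force: 39.6
```

Call:
drive_tool(
  increments=[
    {"delta_pos": [0, 0, 0], "turn": 0, "jaw": -0.3},
    {"delta_pos": [0, 0, 0], "turn": 0, "jaw": -0.3},
    {"delta_pos": [0, 0, 0], "turn": 0, "jaw": -0.3},
    {"delta_pos": [0, 0, 0], "turn": 0, "jaw": -0.3},
  ],
)

```text
time: 27.53
tool_pos: [0.5313, 0.2634, 0.2566]
tcp_rot: [2.017, 2.408, 0.001]
wrist_force: [0.3, -0.1, -0.1]
width: 0.352
grip_force: 0.0
```

Run:
```python
from h import *
held(2)
```

```text
t 27.53 tcp [531.3 263.4 256.6] xhead 1.747 F [ 0.3 -0.1 -0.1] w 0.352 gf 0.0 q6 0.24
rows 153 222 262 283
pitch 30.6 foot (x,z) [-56.6 211.2] grip at 65.8 axis z 177.7 res [-0.03  0.21 -0.41  0.23]
foot rel M 2 depth 47.73076188937344 n 6.40013602652659 row 1.2074328724748367
```

Call:
drive_tool(
  increments=[
    {"delta_pos": [10, 0, -4], "turn": 0, "jaw": -0.3},
    {"delta_pos": [10, 0, 0], "turn": 0, "jaw": -0.3},
    {"delta_pos": [0, 0, 0], "turn": 0, "jaw": -0.3},
    {"delta_pos": [0, 0, 0], "turn": 0, "jaw": -1},
    {"delta_pos": [0, 0, 0], "turn": 0, "jaw": -1},
    {"delta_pos": [0, 0, 0], "turn": 0, "jaw": -1},
    {"delta_pos": [-3, 0, 3], "turn": 0, "jaw": -1},
    {"delta_pos": [-3, 0, 3], "turn": 0, "jaw": -1},
  ],
  grip_force=20,
)

```text
time: 28.25
tool_pos: [0.5296, 0.2788, 0.2574]
tcp_rot: [-2.019, -2.405, -0.01]
wrist_force: [-6.8, 10.8, 22.8]
width: 0.225
grip_force: 28.8
```

Call:
drive_tool(
  increments=[
    {"delta_pos": [-3, 0, 2], "turn": 0, "jaw": -1},
    {"delta_pos": [-2, 0, 2], "turn": 0, "jaw": -1},
    {"delta_pos": [0, 0, 0], "turn": 0, "jaw": -1},
  ],
)

```text
time: 28.5
tool_pos: [0.5313, 0.2747, 0.2552]
tcp_rot: [-2.02, -2.405, -0.017]
wrist_force: [-4.5, 10.5, 17.8]
width: 0.228
grip_force: 28.1
```

Run:
```python
from h import *
held(2,(60,215))
```

```text
t 28.5 tcp [531.3 274.7 255.2] xhead 1.744 F [-4.5 10.5 17.8] w 0.228 gf 28.11078429222107 q6 0.26
rows 199 260 289 304
pitch 31.5 foot (x,z) [-78.4 216.9] grip at 91.9 axis z 168.9 res [-0.01  0.1  -0.21  0.12]
foot rel M 2 depth 59.527138008107706 n 7.352337072818468 row 4.590978414234556
```

Call:
drive_tool(
  increments=[
    {"delta_pos": [0, -4, 0], "turn": 0, "jaw": -1},
    {"delta_pos": [0, 0, 0], "turn": 0, "jaw": -0.3},
    {"delta_pos": [0, 0, 0], "turn": 0, "jaw": -0.3},
    {"delta_pos": [0, 0, 0], "turn": 0, "jaw": -0.3},
    {"delta_pos": [0, 0, 0], "turn": 0, "jaw": -0.3},
    {"delta_pos": [0, 0, 0], "turn": 0, "jaw": -0.3},
  ],
)

```text
time: 29.05
tool_pos: [0.5253, 0.2707, 0.2492]
tcp_rot: [-2.018, -2.407, 0.003]
wrist_force: [-0.3, -0.8, -0.4]
width: 0.348
grip_force: 0.0
```

Run:
```python
from h import *
held(2,(60,215))
```

```text
t 29.05 tcp [525.3 270.7 249.2] xhead 1.746 F [-0.3 -0.8 -0.4] w 0.348 gf 0.04862600122578442 q6 0.26Traceback (most recent call last):
  File "<stdin>", line 2, in <module>
  File "h.py", line 79, in held
    k=np.where(m[rng[0]:rng[1]]<35)[0][0]+rng[0]; j=np.where((sat[k+20:]>25))[0][0]+k+20
      ~~~~~~~~~~~~~~~~~~~~~~~~~~~~~~~~^^^
IndexError: index 0 is out of bounds for axis 0 with size 0
```

Run:
```python
from h import *
held(2,(60,300))
```

```text
t 29.1 tcp [525.3 270.8 249.2] xhead 1.746 F [ 0.5 -0.2  0.2] w 0.349 gf 0.001122353205573745 q6 0.26
rows 217 275 294 303
pitch 38.8 foot (x,z) [-76.2 221.5] grip at 97.8 axis z 160.3 res [ 0.   -0.02  0.05 -0.03]
foot rel M 2 depth 68.32903034872132 n 2.1146049840527215 row -3.9627123163654256
```

Orange slid fully down pocket 2. I go over to red in pocket 3.

Call:
drive_tool(
  increments=[
    {"delta_pos": [0, 0, -20], "turn": 0, "jaw": -0.3},
    {"delta_pos": [0, 0, -30], "turn": 0, "jaw": -0.3},
    {"delta_pos": [0, 0, -30], "turn": 0, "jaw": -0.2},
    {"delta_pos": [0, 20, 0], "turn": 0, "jaw": -0.2},
    {"delta_pos": [0, 20, 0], "turn": 0, "jaw": -0.2},
    {"delta_pos": [0, 20, 0], "turn": 0, "jaw": -0.2},
    {"delta_pos": [0, 0, 0], "turn": 0, "jaw": -0.2},
    {"delta_pos": [0, 0, 0], "turn": 0, "jaw": -0.2},
  ],
)

```text
time: 29.82
tool_pos: [0.5851, 0.2816, 0.3295]
tcp_rot: [-2.018, -2.407, 0.002]
wrist_force: [-0.8, -0.4, -0.0]
width: 0.4
grip_force: 0.0
```

Run:
```python
from h import *
t=M[3]+34*XC; to([t[0],t[1],263])
try: held(3,(100,300))
except Exception as e: print(e)
```

```text
t 29.82 tcp [585.1 281.6 329.5] xhead 1.746 F [-0.8 -0.4 -0. ] w 0.4 gf 0.0 q6 0.23
delta tool [ 7.  -0.7 66.5]
t 29.82 tcp [585.1 281.6 329.5] xhead 1.746 F [-0.8 -0.4 -0. ] w 0.4 gf 0.0 q6 0.23
index 0 is out of bounds for axis 0 with size 0
```

Run:
```python
from h import *
w=cam('wrist'); g=w['pixels'][:,251:260].mean(1).astype(int)
print([(r,g[r].tolist()) for r in range(90,345,5)])
```

```text
[(90, [143, 136, 123]), (95, [144, 138, 124]), (100, [143, 137, 124]), (105, [147, 141, 128]), (110, [145, 139, 125]), (115, [145, 138, 125]), (120, [141, 135, 122]), (125, [144, 138, 124]), (130, [147, 141, 127]), (135, [143, 137, 124]), (140, [3, 2, 3]), (145, [4, 4, 3]), (150, [4, 4, 5]), (155, [3, 2, 3]), (160, [4, 5, 5]), (165, [4, 5, 5]), (170, [4, 3, 4]), (175, [4, 4, 4]), (180, [5, 5, 5]), (185, [64, 5, 3]), (190, [82, 4, 1]), (195, [128, 3, 1]), (200, [131, 6, 3]), (205, [131, 4, 1]), (210, [131, 6, 1]), (215, [130, 37, 32]), (220, [133, 134, 122]), (225, [135, 136, 123]), (230, [134, 135, 123]), (235, [96, 96, 87]), (240, [58, 7, 4]), (245, [100, 101, 95]), (250, [136, 135, 127]), (255, [136, 135, 128]), (260, [136, 135, 128]), (265, [141, 138, 127]), (270, [146, 140, 126]), (275, [144, 138, 125]), (280, [145, 139, 125]), (285, [147, 141, 127]), (290, [148, 142, 128]), (295, [143, 137, 124]), (300, [146, 140, 126]), (305, [146, 140, 126]), (310, [146, 139, 126]), (315, [146, 139, 126]), (320, [147, 141, 128]), (325, [147, 141, 127]), (330, [2, 2, 3]), (335, [4, 6, 5]), (340, [3, 4, 6])]
```

```bash
cat >> h.py <<'E'
def plan(i,p,s,R,g,axd=169):
    # tool shift that brings the pads to distance g from the foot with the axis axd ahead of the TCP
    q=np.array([p[0]+g*np.cos(p[2]),p[1]-g*np.sin(p[2])]); print('to grip at',g,': dx',q[0].round(1),'dz',(q[1]-axd).round(1))
    f=np.array(s['tool_pos'])*1e3+R@np.array([p[0],0,p[1]]); d=f-M[i]; print('foot depth',(-(d@XC+d[2])/2**.5).round(1),'n',((-d@XC+d[2])/2**.5).round(1),'row tcp',(d@RC).round(1))
E
python3 - <<'E'
from h import *
s,R=st(); w=cam('wrist'); p=tubefit2(w,[(138,120,-10),(184,97,10),(216.3,57.5,10),(238,30,10)]); plan(3,p,s,R,75); plan(3,p,s,R,88)
h=w['pixels'].astype(int); m=(h[:,:,0]>50)&(h[:,:,1]<20); v,u=np.nonzero(m[188:213]); k=(u>200)&(u<310); print('body cols',u[k].min(),u[k].max())
E
```

```text
t 29.92 tcp [583.9 281.5 329.2] xhead 1.747 F [ 0.5 -0.8  0.3] w 0.399 gf 0.0 q6 0.23
pitch 30.3 foot (x,z) [-60.1 282.1] grip at 69.6 axis z 247.1 res [-0.06  0.63 -1.29  0.72]
to grip at 75 : dx 4.7 dz 75.4
foot depth 42.8 n 4.0 row tcp -0.7
to grip at 88 : dx 15.9 dz 68.8
foot depth 42.8 n 4.0 row tcp -0.7
body cols 245 272
```

Call:
drive_tool(
  increments=[
    {"delta_pos": [13, 1, 15], "turn": 0, "jaw": -0.2},
    {"delta_pos": [0, 0, 25], "turn": 0, "jaw": -0.2},
    {"delta_pos": [0, 0, 20], "turn": 0, "jaw": -0.2},
    {"delta_pos": [0, 0, 10], "turn": 0, "jaw": -0.2},
    {"delta_pos": [0, 0, 0], "turn": 0, "jaw": -0.2},
    {"delta_pos": [0, 0, 0], "turn": 0, "jaw": -1},
    {"delta_pos": [0, 0, 0], "turn": 0, "jaw": -1},
    {"delta_pos": [0, 0, 0], "turn": 0, "jaw": -1},
  ],
  grip_force=20,
)

```text
time: 30.63
tool_pos: [0.5836, 0.2951, 0.2611]
tcp_rot: [-2.018, -2.408, -0.003]
wrist_force: [-0.6, 1.3, -3.4]
width: 0.229
grip_force: 23.8
```

Run:
```python
from h import *
try: held(3,(100,260))
except Exception as e: print(e)
```

```text
t 30.63 tcp [583.6 295.1 261.1] xhead 1.746 F [-0.6  1.3 -3.4] w 0.229 gf 23.785393238067627 q6 0.25
rows 192 256 288 305
pitch 29.9 foot (x,z) [-75.5 211.2] grip at 87.1 axis z 167.7 res [-0.02  0.18 -0.37  0.21]
foot rel M 3 depth 41.99011042257884 n 7.029317259396572 row 2.3428737514538756
```

Call:
drive_tool(
  increments=[
    {"delta_pos": [-3, -1, 3], "turn": 0, "jaw": -1},
    {"delta_pos": [-3, -1, 3], "turn": 0, "jaw": -1},
    {"delta_pos": [-3, 0, 3], "turn": 0, "jaw": -1},
    {"delta_pos": [-3, 0, 3], "turn": 0, "jaw": -1},
    {"delta_pos": [-2, 0, 2], "turn": 0, "jaw": -1},
    {"delta_pos": [0, 0, 0], "turn": 0, "jaw": -1},
  ],
)

```text
time: 31.18
tool_pos: [0.586, 0.2851, 0.2548]
tcp_rot: [-2.019, -2.405, -0.024]
wrist_force: [-8.2, 13.1, 23.5]
width: 0.23
grip_force: 27.8
```

Call:
drive_tool(
  increments=[
    {"delta_pos": [0, 0, 0], "turn": 0, "jaw": -0.3},
    {"delta_pos": [0, 0, 0], "turn": 0, "jaw": -0.3},
    {"delta_pos": [0, 0, 0], "turn": 0, "jaw": -0.3},
    {"delta_pos": [0, 0, 0], "turn": 0, "jaw": -0.3},
    {"delta_pos": [0, 0, 0], "turn": 0, "jaw": -0.3},
    {"delta_pos": [0, 0, 0], "turn": 0, "jaw": -0.3},
  ],
)

```text
time: 31.68
tool_pos: [0.5838, 0.2801, 0.2453]
tcp_rot: [-2.018, -2.407, 0.002]
wrist_force: [-0.7, -1.0, -0.1]
width: 0.352
grip_force: 0.0
```

Run:
```python
from h import *
try: held(3,(100,300))
except Exception as e: print(e)
```

```text
t 31.68 tcp [583.8 280.1 245.3] xhead 1.746 F [-0.7 -1.  -0.1] w 0.352 gf 0.008364758687093854 q6 0.23
rows 189 258 289 305
pitch 32.3 foot (x,z) [-68.4 204.6] grip at 80.9 axis z 161.4 res [-0.02  0.16 -0.34  0.19]
foot rel M 3 depth 54.16527546110814 n 6.281204590764678 row -0.5921901153215681
```

Call:
drive_tool(
  increments=[
    {"delta_pos": [0, 0, -14], "turn": 0, "jaw": -0.3},
    {"delta_pos": [10, 0, 0], "turn": 0, "jaw": -0.3},
    {"delta_pos": [0, 0, 0], "turn": 0, "jaw": -0.3},
    {"delta_pos": [0, 0, 0], "turn": 0, "jaw": -1},
    {"delta_pos": [0, 0, 0], "turn": 0, "jaw": -1},
    {"delta_pos": [0, 0, 0], "turn": 0, "jaw": -1},
    {"delta_pos": [-3, 0, -4], "turn": 0, "jaw": -1},
    {"delta_pos": [-3, 0, -4], "turn": 0, "jaw": -1},
  ],
  grip_force=25,
)

```text
time: 32.4
tool_pos: [0.583, 0.2848, 0.2678]
tcp_rot: [-2.017, -2.408, -0.0]
wrist_force: [-0.2, 3.6, -1.7]
width: 0.229
grip_force: 26.0
```

Run:
```python
from h import *
try: held(3,(100,300))
except Exception as e: print(e)
```

```text
t 32.4 tcp [583.  284.8 267.8] xhead 1.747 F [-0.2  3.6 -1.7] w 0.229 gf 25.955889523029327 q6 0.24
index 0 is out of bounds for axis 0 with size 0
```

Now push along the pocket's axis and release.

Call:
drive_tool(
  increments=[
    {"delta_pos": [-3, 0, 3], "turn": 0, "jaw": -1},
    {"delta_pos": [-3, 0, 3], "turn": 0, "jaw": -1},
    {"delta_pos": [-3, 0, 3], "turn": 0, "jaw": -1},
    {"delta_pos": [-2, 0, 2], "turn": 0, "jaw": -1},
    {"delta_pos": [0, 0, 0], "turn": 0, "jaw": -1},
  ],
)

```text
time: 32.87
tool_pos: [0.5857, 0.2811, 0.267]
tcp_rot: [-2.018, -2.397, -0.028]
wrist_force: [-15.9, 25.1, 34.4]
width: 0.228
grip_force: 42.4
```

Call:
drive_tool(
  increments=[
    {"delta_pos": [0, 0, 0], "turn": 0, "jaw": -0.3},
    {"delta_pos": [0, 0, 0], "turn": 0, "jaw": -0.3},
    {"delta_pos": [0, 0, 0], "turn": 0, "jaw": -0.3},
    {"delta_pos": [0, 0, 0], "turn": 0, "jaw": -0.3},
    {"delta_pos": [0, 0, 0], "turn": 0, "jaw": -0.3},
  ],
)

```text
time: 33.28
tool_pos: [0.5848, 0.2726, 0.2556]
tcp_rot: [-2.018, -2.407, 0.004]
wrist_force: [0.4, -0.3, -0.3]
width: 0.352
grip_force: 0.0
```

Run:
```python
from h import *
w=cam('wrist'); g=w['pixels'][:,251:260].mean(1).astype(int)
print([(r,g[r].tolist()) for r in range(150,335,5)])
held(3,(100,300))
```

```text
[(150, [146, 139, 126]), (155, [170, 164, 148]), (160, [171, 164, 148]), (165, [97, 93, 84]), (170, [71, 71, 66]), (175, [96, 95, 90]), (180, [90, 89, 84]), (185, [7, 5, 7]), (190, [6, 6, 7]), (195, [7, 6, 9]), (200, [5, 4, 4]), (205, [5, 4, 6]), (210, [4, 4, 4]), (215, [5, 5, 4]), (220, [5, 5, 6]), (225, [5, 5, 6]), (230, [6, 6, 6]), (235, [4, 5, 4]), (240, [5, 4, 4]), (245, [59, 4, 4]), (250, [69, 3, 2]), (255, [154, 6, 2]), (260, [154, 6, 2]), (265, [154, 7, 2]), (270, [153, 5, 1]), (275, [140, 140, 128]), (280, [72, 71, 65]), (285, [72, 71, 65]), (290, [126, 125, 118]), (295, [156, 154, 147]), (300, [164, 162, 154]), (305, [171, 165, 153]), (310, [174, 167, 152]), (315, [172, 165, 150]), (320, [176, 169, 153]), (325, [174, 168, 152]), (330, [3, 4, 6])]
t 33.33 tcp [584.9 272.7 255.7] xhead 1.746 F [ 0.6 -0.6 -0.1] w 0.348 gf 0.0 q6 0.22Traceback (most recent call last):
  File "<stdin>", line 4, in <module>
  File "h.py", line 80, in held
    l0=np.where(sat[j+8:]<35)[0][0]+j+8; l1=np.where(sat[l0+3:]>60)[0][0]+l0+3
                                            ~~~~~~~~~~~~~~~~~~~~~~~~~~^^^
IndexError: index 0 is out of bounds for axis 0 with size 0
```

Run:
```python
from h import *
s,R=st(); w=cam('wrist'); p=tubefit2(w,[(182,120,-10),(243.5,97,10),(273.5,57.5,10)]); plan(3,p,s,R,95)
for th in (45,40):
    for dep in (60,50,45):
        f=M[3]-4*.7071*(-XC+[0,0,1])-dep*.7071*(XC+[0,0,1]); th_=np.radians(th)
        a=np.cos(th_)*XC+[0,0,np.sin(th_)]; n=-np.sin(th_)*XC+[0,0,np.cos(th_)]
        print(th,dep,[proj(w,(f+t*a+h*n)/1e3)[1].round(1) for t,h in((120,-10),(97,10),(57.5,10))])
```

```text
t 33.38 tcp [585.  272.8 255.9] xhead 1.746 F [-0.4 -0.4  0.2] w 0.352 gf 0.0 q6 0.22
pitch 34.4 foot (x,z) [-67.8 223.2] grip at 82.1 axis z 176.9 res [ 0. -0. -0.]
to grip at 95 : dx 10.7 dz 0.6
foot depth 64.6 n 5.4 row tcp -0.9
45 60 [np.float64(198.6), np.float64(258.5), np.float64(274.6)]
45 50 [np.float64(187.5), np.float64(253.0), np.float64(271.2)]
45 45 [np.float64(181.3), np.float64(249.8), np.float64(269.4)]
40 60 [np.float64(178.6), np.float64(241.0), np.float64(266.1)]
40 50 [np.float64(166.6), np.float64(234.2), np.float64(262.3)]
40 45 [np.float64(160.0), np.float64(230.5), np.float64(260.2)]
```

Red now reads 65 mm against 68 for the fully seated orange, so it is nearly down; I'll check and press it once more at the end. Next is yellow for pocket 1.

Run:
```python
from h import *
t=cam('top')
for col,n in (('yellow',(.553,-.05)),('green',(.436,0))):
    try: tubeline(t,col,n)
    except Exception as e: print(col,e)
to([553,-40,290])
```

```text
yellow n 149 coloured length 94.1 foot [556.7 -96. ] joint [548.   -2.4] head 1.664
green n 121 coloured length 89.8 foot [437.7 -45.5] joint [434.3  44.3] head 1.608
t 33.48 tcp [585.1 273.1 256.4] xhead 1.746 F [ 0.7 -0.2 -0.2] w 0.355 gf 0.0 q6 0.22
delta tool [-302.8  -86.3  -33.4]
```

Call:
drive_tool(
  increments=[
    {"delta_pos": [0, 0, -20], "turn": 0, "jaw": -0.3},
    {"delta_pos": [0, 0, -35], "turn": 0, "jaw": -0.3},
    {"delta_pos": [0, 0, -35], "turn": 0, "jaw": 0.06},
    {"delta_pos": [-30, 0, -10], "turn": 0, "jaw": 0.06},
    {"delta_pos": [-38, 0, 0], "turn": 0, "jaw": 0.06},
    {"delta_pos": [-38, 0, 0], "turn": 0, "jaw": 0.06},
    {"delta_pos": [-38, 0, 0], "turn": 0, "jaw": 0.06},
    {"delta_pos": [-38, 0, 0], "turn": 0, "jaw": 0.06},
  ],
)

```text
time: 34.15
tool_pos: [0.617, 0.0929, 0.3573]
tcp_rot: [2.017, 2.408, 0.0]
wrist_force: [1.4, -0.6, 0.3]
width: 0.531
grip_force: 0.0
```

Call:
drive_tool(
  increments=[
    {"delta_pos": [-38, -15, 0], "turn": 0.04, "jaw": 0.06},
    {"delta_pos": [-35, -25, 0], "turn": 0.04, "jaw": 0.06},
    {"delta_pos": [-30, -25, 0], "turn": 0, "jaw": 0.06},
    {"delta_pos": [-15, -15, 20], "turn": 0, "jaw": 0.06},
    {"delta_pos": [0, 0, 25], "turn": 0, "jaw": 0.06},
    {"delta_pos": [0, 0, 25], "turn": 0, "jaw": 0.06},
    {"delta_pos": [0, 0, 0], "turn": 0, "jaw": 0.06},
    {"delta_pos": [0, 0, 0], "turn": 0, "jaw": 0.06},
  ],
)

```text
time: 34.82
tool_pos: [0.553, -0.0312, 0.2857]
tcp_rot: [-2.111, -2.323, 0.004]
wrist_force: [-0.1, -0.5, 0.2]
width: 0.533
grip_force: 0.0
```

Run:
```python
from h import *
grab('yellow',(.553,-.05),g=74)
```

```text
yellow n 1535 coloured length 93.8 foot [558.7 -99.4] joint [549.7  -6.1] head 1.667
t 34.87 tcp [554.1 -31.1 287.4] xhead 1.667 F [ 0.5 -0.4  1. ] w 0.531 gf 0.0 q6 -0.2
t 34.87 tcp [554.1 -31.1 287.4] xhead 1.667 F [ 0.5 -0.4  1. ] w 0.531 gf 0.0 q6 -0.2
delta tool [  2.3  -2.  107.4]
turn -0.0006693455155057926
```

Call:
drive_tool(
  increments=[
    {"delta_pos": [2, -2, 15], "turn": 0, "jaw": 0.06},
    {"delta_pos": [0, 0, 25], "turn": 0, "jaw": 0.06},
    {"delta_pos": [0, 0, 25], "turn": 0, "jaw": 0.06},
    {"delta_pos": [0, 0, 20], "turn": 0, "jaw": 0.06},
    {"delta_pos": [0, 0, 15], "turn": 0, "jaw": 0.06},
    {"delta_pos": [0, 0, 7], "turn": 0, "jaw": 0.06},
    {"delta_pos": [0, 0, 0], "turn": 0, "jaw": 0.06},
    {"delta_pos": [0, 0, 0], "turn": 0, "jaw": 0.06},
  ],
)

```text
time: 35.53
tool_pos: [0.5529, -0.029, 0.1815]
tcp_rot: [2.111, 2.325, 0.002]
wrist_force: [0.1, -0.2, 0.2]
width: 0.531
grip_force: 0.0
```

Call:
drive_tool(
  increments=[
    {"delta_pos": [0, 0, 0], "turn": 0, "jaw": -1},
    {"delta_pos": [0, 0, 0], "turn": 0, "jaw": -1},
    {"delta_pos": [0, 0, 0], "turn": 0, "jaw": -1},
    {"delta_pos": [0, 0, 0], "turn": 0, "jaw": -1},
    {"delta_pos": [0, 0, -15], "turn": 0, "jaw": -1},
    {"delta_pos": [0, 0, -30], "turn": 0, "jaw": -1},
    {"delta_pos": [0, 0, -35], "turn": 0, "jaw": -1},
    {"delta_pos": [0, 0, -35], "turn": 0, "jaw": -1},
  ],
  grip_force=30,
)

```text
time: 36.2
tool_pos: [0.5509, -0.0292, 0.2955]
tcp_rot: [-2.111, -2.324, 0.003]
wrist_force: [0.5, 0.5, -0.0]
width: 0.225
grip_force: 30.4
```

Call:
drive_tool(
  increments=[
    {"delta_pos": [0, 0, -5], "turn": -0.04, "jaw": -1},
    {"delta_pos": [0, 0, 0], "turn": -0.04, "jaw": -1},
    {"delta_pos": [25, -4, 0], "turn": 0, "jaw": -1},
    {"delta_pos": [38, -5, 0], "turn": 0, "jaw": -1},
    {"delta_pos": [38, -5, 0], "turn": 0, "jaw": -1},
    {"delta_pos": [38, -5, 0], "turn": 0, "jaw": -1},
    {"delta_pos": [38, -5, 0], "turn": 0, "jaw": -1},
    {"delta_pos": [20, -3, 0], "turn": 0, "jaw": -1},
  ],
)

```text
time: 36.87
tool_pos: [0.4891, 0.1627, 0.3002]
tcp_rot: [-2.015, -2.408, -0.001]
wrist_force: [-0.2, -0.2, 0.3]
width: 0.225
grip_force: 30.4
```

Call:
drive_tool(
  increments=[
    {"delta_pos": [0, 0, 0], "turn": 0, "jaw": -1},
    {"delta_pos": [0, 0, 0], "turn": 0, "jaw": -1},
  ],
)

```text
time: 37.03
tool_pos: [0.4901, 0.1609, 0.3002]
tcp_rot: [2.014, 2.411, -0.0]
wrist_force: [0.3, -0.1, 0.4]
width: 0.226
grip_force: 30.4
```

Run:
```python
from h import *
t=M[1]-48.7*XC; to([t[0],t[1],270]); 
try: held(None,(90,300))
except Exception as e: print(e)
```

```text
t 37.03 tcp [490.1 160.9 300.2] xhead 1.75 F [ 0.3 -0.1  0.4] w 0.226 gf 30.403132438659668 q6 0.09
delta tool [27.   1.5 30.2]
t 37.03 tcp [490.1 160.9 300.2] xhead 1.75 F [ 0.3 -0.1  0.4] w 0.226 gf 30.403132438659668 q6 0.09
rows 153 206 274 316
pitch -3.6 foot (x,z) [-72.9 171.1] grip at 73.1 axis z 175.6 res [-0.12  0.46 -0.73  0.4 ]
```

Call:
drive_tool(
  increments=[
    {"delta_pos": [13, 1, 0], "turn": 0.005, "jaw": -1},
    {"delta_pos": [14, 0, 10], "turn": 0, "jaw": -1},
    {"delta_pos": [0, 0, 20], "turn": 0, "jaw": -1},
    {"delta_pos": [0, 0, 6], "turn": 0, "jaw": -1},
    {"delta_pos": [0, 0, 6], "turn": 0, "jaw": -1},
    {"delta_pos": [0, 0, 6], "turn": 0, "jaw": -1},
    {"delta_pos": [0, 0, 6], "turn": 0, "jaw": -1},
    {"delta_pos": [0, 0, 0], "turn": 0, "jaw": -1},
  ],
)

```text
time: 37.75
tool_pos: [0.4885, 0.185, 0.2469]
tcp_rot: [2.024, 2.399, 0.001]
wrist_force: [0.9, -3.2, 3.9]
width: 0.222
grip_force: 35.7
```

Run:
```python
from h import *
t=M[1]-48.7*XC; to([t[0],t[1],238]); 
held(None,(90,300))
```

```text
t 37.75 tcp [488.5 185.  246.9] xhead 1.74 F [ 0.9 -3.2  3.9] w 0.222 gf 35.70079207420349 q6 0.15
delta tool [ 3.  -1.2  8.9]
t 37.75 tcp [488.5 185.  246.9] xhead 1.74 F [ 0.9 -3.2  3.9] w 0.222 gf 35.70079207420349 q6 0.15
rows 163 230 271 290
pitch 29.2 foot (x,z) [-62.5 209.7] grip at 71.6 axis z 174.7 res [ 0.02 -0.12  0.22 -0.13]
```

Call:
drive_tool(
  increments=[
    {"delta_pos": [1, -1, 4], "turn": 0, "jaw": -1},
    {"delta_pos": [0, 0, 4], "turn": 0, "jaw": -1},
    {"delta_pos": [0, 0, 3], "turn": 0, "jaw": -1},
    {"delta_pos": [0, 0, 0], "turn": 0, "jaw": -1},
    {"delta_pos": [0, 0, 0], "turn": 0, "jaw": -1},
  ],
)

```text
time: 38.22
tool_pos: [0.4878, 0.1864, 0.237]
tcp_rot: [2.024, 2.399, 0.004]
wrist_force: [2.9, -2.9, 6.1]
width: 0.223
grip_force: 39.3
```

Call:
drive_tool(
  increments=[
    {"delta_pos": [0, 0, -15], "turn": 0, "jaw": -1},
    {"delta_pos": [0, 0, -30], "turn": 0, "jaw": -1},
    {"delta_pos": [0, 0, -35], "turn": 0, "jaw": -1},
    {"delta_pos": [0, 0, -25], "turn": 0, "jaw": -1},
    {"delta_pos": [0, 0, 0], "turn": 0, "jaw": -1},
    {"delta_pos": [20, 0, 0], "turn": 0, "jaw": -1},
    {"delta_pos": [30, 0, 0], "turn": 0, "jaw": -1},
    {"delta_pos": [30, 0, 0], "turn": 0, "jaw": -1},
  ],
)

```text
time: 38.88
tool_pos: [0.4723, 0.2656, 0.3396]
tcp_rot: [-2.028, -2.399, 0.002]
wrist_force: [-0.3, -0.3, -0.9]
width: 0.223
grip_force: 38.3
```

Call:
drive_tool(
  increments=[
    {"delta_pos": [30, 0, 0], "turn": 0, "jaw": -1},
    {"delta_pos": [0, 0, 0], "turn": 0, "jaw": -1},
    {"delta_pos": [0, 0, 0], "turn": 0, "jaw": -1},
  ],
)

```text
time: 39.13
tool_pos: [0.4668, 0.2963, 0.3391]
tcp_rot: [-2.021, -2.404, 0.003]
wrist_force: [-0.1, -0.2, -0.6]
width: 0.226
grip_force: 38.2
```

Run:
```python
from h import *
pre(1,-10,rng=(90,300))
```

```text
t 39.13 tcp [466.8 296.3 339.1] xhead 1.743 F [-0.1 -0.2 -0.6] w 0.226 gf 38.23594272136688 q6 0.35
rows 179 244 267 278
pitch 42.2 foot (x,z) [-52.9 222.5] grip at 71.5 axis z 174.5 res [-0.    0.02 -0.04  0.03]
foot rel M 1 depth -35.75819661724633 n 23.673584022206843 row -1.560606443911442
delta for depth -10 [-2.   1.6 34.4]
```

Call:
drive_tool(
  increments=[
    {"delta_pos": [-2, 1.5, 12], "turn": 0, "jaw": -1},
    {"delta_pos": [0, 0, 14], "turn": 0, "jaw": -1},
    {"delta_pos": [0, 0, 9], "turn": 0, "jaw": -1},
    {"delta_pos": [0, 0, 0], "turn": 0, "jaw": -1},
    {"delta_pos": [-5, 0, 5], "turn": 0, "jaw": -1},
    {"delta_pos": [-5, 0, 5], "turn": 0, "jaw": -1},
    {"delta_pos": [-5, 0, 5], "turn": 0, "jaw": -1},
    {"delta_pos": [0, 0, 0], "turn": 0, "jaw": -1},
  ],
)

```text
time: 39.85
tool_pos: [0.4714, 0.2782, 0.2891]
tcp_rot: [-2.025, -2.402, 0.003]
wrist_force: [0.2, 0.3, -0.6]
width: 0.224
grip_force: 38.2
```

Run:
```python
from h import *
pre(1,55,rng=(90,300))
```

```text
t 39.85 tcp [471.4 278.2 289.1] xhead 1.741 F [ 0.2  0.3 -0.6] w 0.224 gf 38.235477805137634 q6 0.32
rows 179 244 267 278
pitch 42.2 foot (x,z) [-52.9 222.5] grip at 71.5 axis z 174.5 res [-0.    0.02 -0.04  0.03]
foot rel M 1 depth 12.760036086217234 n 1.4805170290772343 row -0.19705024582978484
delta for depth 55 [-29.3   0.3  30.4]
```

Call:
drive_tool(
  increments=[
    {"delta_pos": [-5, 0, 5], "turn": 0, "jaw": -1},
    {"delta_pos": [-5, 0, 5], "turn": 0, "jaw": -1},
    {"delta_pos": [-5, 0, 5], "turn": 0, "jaw": -1},
    {"delta_pos": [-5, 0, 5], "turn": 0, "jaw": -1},
    {"delta_pos": [-5, 0, 5.5], "turn": 0, "jaw": -1},
    {"delta_pos": [0, 0, 0], "turn": 0, "jaw": -1},
    {"delta_pos": [0, 0, 0], "turn": 0, "jaw": -1},
  ],
)

```text
time: 40.48
tool_pos: [0.4756, 0.2544, 0.2639]
tcp_rot: [-2.024, -2.402, 0.002]
wrist_force: [0.5, -0.3, -0.8]
width: 0.223
grip_force: 38.2
```

Run:
```python
from h import *
pre(1,55,rng=(90,300))
```

```text
t 40.48 tcp [475.6 254.4 263.9] xhead 1.741 F [ 0.5 -0.3 -0.8] w 0.223 gf 38.23409914970398 q6 0.27
rows 178 244 267 279
pitch 41.8 foot (x,z) [-52.9 221.2] grip at 71.0 axis z 173.9 res [-0.01  0.14 -0.3   0.18]
foot rel M 1 depth 46.61153460778582 n 1.6004779631130015 row 0.005116175067020821
delta for depth 55 [-5.3  0.   6.5]
```

Call:
drive_tool(
  increments=[
    {"delta_pos": [-3, 0, 3], "turn": 0, "jaw": -1},
    {"delta_pos": [-2.5, 0, 3], "turn": 0, "jaw": -1},
    {"delta_pos": [0, 0, 0], "turn": 0, "jaw": -1},
    {"delta_pos": [0, 0, 0], "turn": 0, "jaw": -1},
  ],
)

```text
time: 40.87
tool_pos: [0.4766, 0.2493, 0.2584]
tcp_rot: [-2.024, -2.403, 0.001]
wrist_force: [0.4, -0.3, -0.8]
width: 0.225
grip_force: 38.2
```

Call:
drive_tool(
  increments=[
    {"delta_pos": [0, 0, 0], "turn": 0, "jaw": -0.3},
    {"delta_pos": [0, 0, 0], "turn": 0, "jaw": -0.3},
    {"delta_pos": [0, 0, 0], "turn": 0, "jaw": -0.3},
    {"delta_pos": [0, 0, 0], "turn": 0, "jaw": -0.3},
    {"delta_pos": [0, 0, 0], "turn": 0, "jaw": -0.3},
    {"delta_pos": [0, 0, 0], "turn": 0, "jaw": -0.3},
  ],
)

```text
time: 41.37
tool_pos: [0.4767, 0.2495, 0.2587]
tcp_rot: [2.023, 2.403, 0.0]
wrist_force: [-0.5, 0.3, -0.5]
width: 0.348
grip_force: 0.0
```

Run:
```python
from h import *
w=cam('wrist'); g=w['pixels'][:,251:260].mean(1).astype(int)
print([(r,g[r].tolist()) for r in range(150,335,5)])
try: held(1,(90,300))
except Exception as e: print(e)
```

```text
[(150, [134, 129, 116]), (155, [169, 162, 147]), (160, [93, 89, 79]), (165, [71, 71, 66]), (170, [95, 95, 89]), (175, [95, 94, 89]), (180, [79, 78, 74]), (185, [5, 5, 5]), (190, [5, 5, 6]), (195, [7, 7, 7]), (200, [5, 5, 7]), (205, [5, 5, 4]), (210, [6, 6, 7]), (215, [7, 6, 7]), (220, [5, 6, 7]), (225, [4, 5, 4]), (230, [3, 3, 4]), (235, [4, 4, 5]), (240, [5, 6, 5]), (245, [71, 57, 0]), (250, [139, 113, 0]), (255, [152, 123, 0]), (260, [152, 123, 0]), (265, [149, 127, 47]), (270, [69, 69, 63]), (275, [68, 68, 61]), (280, [106, 102, 83]), (285, [125, 124, 117]), (290, [163, 161, 153]), (295, [163, 161, 154]), (300, [174, 168, 154]), (305, [176, 169, 153]), (310, [171, 165, 149]), (315, [167, 160, 145]), (320, [174, 166, 151]), (325, [170, 163, 148]), (330, [6, 6, 8])]
t 41.42 tcp [476.7 249.5 258.7] xhead 1.742 F [ 0.1  0.2 -1. ] w 0.352 gf 0.0 q6 0.26
index 0 is out of bounds for axis 0 with size 0
```

```bash
cat >> h.py <<'E'
def depthfit(i,obs):
    # tube in pocket i: unknown pitch, depth, n of the foot; obs (row,t,h) in the wrist image near the centre column
    w=cam('wrist')
    def f(p):
        th,dep,nn=p; fo=M[i]+nn*.7071*(-XC+[0,0,1])-dep*.7071*(XC+[0,0,1]); a=np.cos(th)*XC+[0,0,np.sin(th)]; n=-np.sin(th)*XC+[0,0,np.cos(th)]
        return [proj(w,(fo+t*a+h*n)/1e3)[1]-r for r,t,h in obs]
    s=least_squares(f,[.7,55,0]); print('pitch',np.degrees(s.x[0]).round(1),'depth',s.x[1].round(1),'n',s.x[2].round(1),s.fun.round(2))
E
python3 - <<'E'
from h import *
st(); depthfit(1,[(181.5,120,-10),(244.7,97,10),(266.5,57.5,10)])
E
```

```text
t 41.47 tcp [476.7 249.5 258.7] xhead 1.742 F [ 0.8  0.7 -0.4] w 0.351 gf 0.0 q6 0.26
pitch 42.8 depth 57.5 n -0.8 [-0. -0.  0.]
```

Yellow reads pitch 43°, depth 57.5 mm, so it is seated. Now green for pocket 0.

Call:
drive_tool(
  increments=[
    {"delta_pos": [0, 0, -20], "turn": 0, "jaw": -0.3},
    {"delta_pos": [0, 0, -35], "turn": 0, "jaw": -0.3},
    {"delta_pos": [0, 0, -35], "turn": 0, "jaw": -0.3},
    {"delta_pos": [-25, 0, -10], "turn": 0, "jaw": 0.06},
    {"delta_pos": [-35, -10, 0], "turn": 0, "jaw": 0.06},
    {"delta_pos": [-38, -12, 0], "turn": 0, "jaw": 0.06},
    {"delta_pos": [-38, -14, 0], "turn": 0, "jaw": 0.06},
    {"delta_pos": [-38, -14, 0], "turn": 0, "jaw": 0.06},
  ],
)

```text
time: 42.18
tool_pos: [0.4565, 0.0681, 0.3589]
tcp_rot: [2.022, 2.404, 0.001]
wrist_force: [0.2, -0.6, -0.1]
width: 0.529
grip_force: 0.0
```

Call:
drive_tool(
  increments=[
    {"delta_pos": [-30, -14, 0], "turn": 0.06, "jaw": 0.06},
    {"delta_pos": [-15, -10, 20], "turn": 0.065, "jaw": 0.06},
    {"delta_pos": [0, 0, 25], "turn": 0, "jaw": 0.06},
    {"delta_pos": [0, 0, 20], "turn": 0, "jaw": 0.06},
    {"delta_pos": [0, 0, 0], "turn": 0, "jaw": 0.06},
    {"delta_pos": [0, 0, 0], "turn": 0, "jaw": 0.06},
  ],
)

```text
time: 42.68
tool_pos: [0.4394, 0.0214, 0.2928]
tcp_rot: [-2.169, -2.27, 0.003]
wrist_force: [-0.3, -0.5, 0.4]
width: 0.531
grip_force: 0.0
```

Run:
```python
from h import *
grab('green',(.438,0),g=73)
```

```text
green n 1420 coloured length 93.3 foot [439.8 -48.3] joint [435.7  44.9] head 1.616
t 42.73 tcp [440.3  21.6 294.1] xhead 1.617 F [0.8 0.4 0.4] w 0.529 gf 0.0 q6 -0.05
t 42.73 tcp [440.3  21.6 294.1] xhead 1.617 F [0.8 0.4 0.4] w 0.529 gf 0.0 q6 -0.05
delta tool [ -0.5  -3.6 114.1]
turn 0.001294028233322031
```

Call:
drive_tool(
  increments=[
    {"delta_pos": [0, -3.5, 15], "turn": 0, "jaw": 0.06},
    {"delta_pos": [0, 0, 25], "turn": 0, "jaw": 0.06},
    {"delta_pos": [0, 0, 25], "turn": 0, "jaw": 0.06},
    {"delta_pos": [0, 0, 25], "turn": 0, "jaw": 0.06},
    {"delta_pos": [0, 0, 16], "turn": 0, "jaw": 0.06},
    {"delta_pos": [0, 0, 8], "turn": 0, "jaw": 0.06},
    {"delta_pos": [0, 0, 0], "turn": 0, "jaw": 0.06},
    {"delta_pos": [0, 0, 0], "turn": 0, "jaw": 0.06},
  ],
)

```text
time: 43.4
tool_pos: [0.4376, 0.0216, 0.1807]
tcp_rot: [2.168, 2.272, 0.002]
wrist_force: [0.5, -1.0, -0.0]
width: 0.525
grip_force: 0.0
```

Call:
drive_tool(
  increments=[
    {"delta_pos": [0, 0, 0], "turn": 0, "jaw": -1},
    {"delta_pos": [0, 0, 0], "turn": 0, "jaw": -1},
    {"delta_pos": [0, 0, 0], "turn": 0, "jaw": -1},
    {"delta_pos": [0, 0, 0], "turn": 0, "jaw": -1},
    {"delta_pos": [0, 0, -15], "turn": 0, "jaw": -1},
    {"delta_pos": [0, 0, -30], "turn": 0, "jaw": -1},
    {"delta_pos": [0, 0, -35], "turn": 0, "jaw": -1},
    {"delta_pos": [0, 0, -35], "turn": 0, "jaw": -1},
  ],
  grip_force=30,
)

```text
time: 44.07
tool_pos: [0.4358, 0.0213, 0.2955]
tcp_rot: [-2.169, -2.271, 0.002]
wrist_force: [0.5, -0.3, -0.5]
width: 0.226
grip_force: 29.9
```

Call:
drive_tool(
  increments=[
    {"delta_pos": [0, 0, -5], "turn": -0.065, "jaw": -1},
    {"delta_pos": [0, 0, 0], "turn": -0.06, "jaw": -1},
    {"delta_pos": [20, 2, 0], "turn": 0, "jaw": -1},
    {"delta_pos": [30, 3, 0], "turn": 0, "jaw": -1},
    {"delta_pos": [30, 4, 0], "turn": 0, "jaw": -1},
    {"delta_pos": [30, 4, 0], "turn": 0, "jaw": -1},
    {"delta_pos": [20, 3, 0], "turn": 0, "jaw": -1},
    {"delta_pos": [0, 0, 0], "turn": 0, "jaw": -1},
  ],
)

```text
time: 44.73
tool_pos: [0.43, 0.1549, 0.3002]
tcp_rot: [-2.02, -2.406, -0.003]
wrist_force: [-0.5, -0.7, -1.0]
width: 0.226
grip_force: 29.9
```

Run:
```python
from h import *
t=M[0]-48.7*XC; to([t[0],t[1],270]); 
try: held(None,(90,300))
except Exception as e: print(e)
```

```text
t 44.73 tcp [430.  154.9 300.2] xhead 1.745 F [-0.5 -0.7 -1. ] w 0.226 gf 29.924335777759552 q6 0.12
delta tool [22.7  5.6 30.2]
t 44.73 tcp [430.  154.9 300.2] xhead 1.745 F [-0.5 -0.7 -1. ] w 0.226 gf 29.924335777759552 q6 0.12
rows 154 209 275 319
pitch -3.4 foot (x,z) [-73.3 169.5] grip at 73.4 axis z 173.8 res [-0.22  0.91 -1.47  0.79]
```

Call:
drive_tool(
  increments=[
    {"delta_pos": [11, 3, 0], "turn": 0, "jaw": -1},
    {"delta_pos": [12, 2, 10], "turn": 0, "jaw": -1},
    {"delta_pos": [0, 0, 20], "turn": 0, "jaw": -1},
    {"delta_pos": [0, 0, 6], "turn": 0, "jaw": -1},
    {"delta_pos": [0, 0, 6], "turn": 0, "jaw": -1},
    {"delta_pos": [0, 0, 6], "turn": 0, "jaw": -1},
    {"delta_pos": [0, 0, 6], "turn": 0, "jaw": -1},
    {"delta_pos": [0, 0, 0], "turn": 0, "jaw": -1},
  ],
)

```text
time: 45.45
tool_pos: [0.4322, 0.1753, 0.2459]
tcp_rot: [2.024, 2.401, 0.001]
wrist_force: [2.9, -2.7, 3.6]
width: 0.228
grip_force: 34.9
```

Run:
```python
from h import *
t=M[0]-48.7*XC; to([t[0],t[1],237]); 
held(None,(90,300))
```

```text
t 45.45 tcp [432.2 175.3 245.9] xhead 1.741 F [ 2.9 -2.7  3.6] w 0.228 gf 34.91524815559387 q6 0.16
delta tool [ 3.  -0.1  8.9]
t 45.45 tcp [432.2 175.3 245.9] xhead 1.741 F [ 2.9 -2.7  3.6] w 0.228 gf 34.91524815559387 q6 0.16
rows 166 233 270 291
pitch 29.5 foot (x,z) [-64.1 211.9] grip at 73.6 axis z 175.6 res [-0.05  0.37 -0.75  0.43]
```

Same as yellow, so the same sequence.

Call:
drive_tool(
  increments=[
    {"delta_pos": [1, 0, 4], "turn": 0, "jaw": -1},
    {"delta_pos": [0, 0, 4], "turn": 0, "jaw": -1},
    {"delta_pos": [0, 0, 3], "turn": 0, "jaw": -1},
    {"delta_pos": [0, 0, 0], "turn": 0, "jaw": -1},
    {"delta_pos": [0, 0, 0], "turn": 0, "jaw": -1},
  ],
)

```text
time: 45.92
tool_pos: [0.4323, 0.1763, 0.2362]
tcp_rot: [2.023, 2.401, 0.002]
wrist_force: [1.0, -4.7, 9.9]
width: 0.22
grip_force: 38.6
```

Call:
drive_tool(
  increments=[
    {"delta_pos": [0, 0, -15], "turn": 0, "jaw": -1},
    {"delta_pos": [0, 0, -30], "turn": 0, "jaw": -1},
    {"delta_pos": [0, 0, -35], "turn": 0, "jaw": -1},
    {"delta_pos": [0, 0, -25], "turn": 0, "jaw": -1},
    {"delta_pos": [0, 0, 0], "turn": 0, "jaw": -1},
    {"delta_pos": [20, 0, 0], "turn": 0, "jaw": -1},
    {"delta_pos": [30, 0, 0], "turn": 0, "jaw": -1},
    {"delta_pos": [30, 0, 0], "turn": 0, "jaw": -1},
  ],
)

```text
time: 46.58
tool_pos: [0.4169, 0.2554, 0.3384]
tcp_rot: [-2.027, -2.399, 0.003]
wrist_force: [0.2, 0.2, -0.6]
width: 0.221
grip_force: 37.1
```

Call:
drive_tool(
  increments=[
    {"delta_pos": [30, 0, 0], "turn": 0, "jaw": -1},
    {"delta_pos": [0, 0, 0], "turn": 0, "jaw": -1},
    {"delta_pos": [0, 0, 0], "turn": 0, "jaw": -1},
  ],
)

```text
time: 46.83
tool_pos: [0.4115, 0.2858, 0.338]
tcp_rot: [-2.02, -2.405, 0.005]
wrist_force: [-0.6, -0.5, -0.2]
width: 0.224
grip_force: 37.0
```

Run:
```python
from h import *
pre(0,-10,rng=(90,300))
```

```text
t 46.83 tcp [411.5 285.8 338. ] xhead 1.744 F [-0.6 -0.5 -0.2] w 0.224 gf 37.02837824821472 q6 0.38
rows 180 246 266 279
pitch 42.6 foot (x,z) [-52.6 222.1] grip at 71.5 axis z 173.7 res [-0.01  0.4  -0.93  0.54]
foot rel M 0 depth -34.85862774129675 n 23.654610814364265 row -2.092383663867757
delta for depth -10 [-1.4  2.2 33.7]
```

Call:
drive_tool(
  increments=[
    {"delta_pos": [-1.5, 2, 12], "turn": 0, "jaw": -1},
    {"delta_pos": [0, 0, 14], "turn": 0, "jaw": -1},
    {"delta_pos": [0, 0, 8], "turn": 0, "jaw": -1},
    {"delta_pos": [0, 0, 0], "turn": 0, "jaw": -1},
    {"delta_pos": [-5, 0, 5], "turn": 0, "jaw": -1},
    {"delta_pos": [-5, 0, 5], "turn": 0, "jaw": -1},
    {"delta_pos": [-5, 0, 5], "turn": 0, "jaw": -1},
    {"delta_pos": [0, 0, 0], "turn": 0, "jaw": -1},
  ],
)

```text
time: 47.55
tool_pos: [0.4169, 0.2679, 0.2896]
tcp_rot: [-2.025, -2.402, 0.003]
wrist_force: [-1.0, -0.5, -0.3]
width: 0.22
grip_force: 37.0
```

Run:
```python
from h import *
pre(0,55,rng=(90,300))
```

```text
t 47.55 tcp [416.9 267.9 289.6] xhead 1.741 F [-1.  -0.5 -0.3] w 0.22 gf 37.028939723968506 q6 0.35
rows 180 246 266 279
pitch 42.6 foot (x,z) [-52.6 222.1] grip at 71.5 axis z 173.7 res [-0.01  0.4  -0.93  0.54]
foot rel M 0 depth 12.507163178019349 n 2.52857936251094 row 0.32353751773927797
delta for depth 55 [-28.8  -0.2  31.3]
```

Call:
drive_tool(
  increments=[
    {"delta_pos": [-5, 0, 5.5], "turn": 0, "jaw": -1},
    {"delta_pos": [-5, 0, 5.5], "turn": 0, "jaw": -1},
    {"delta_pos": [-5, 0, 5], "turn": 0, "jaw": -1},
    {"delta_pos": [-5, 0, 5], "turn": 0, "jaw": -1},
    {"delta_pos": [-5, 0, 5.5], "turn": 0, "jaw": -1},
    {"delta_pos": [-3, 0, 3.5], "turn": 0, "jaw": -1},
    {"delta_pos": [0, 0, 0], "turn": 0, "jaw": -1},
    {"delta_pos": [0, 0, 0], "turn": 0, "jaw": -1},
  ],
)

```text
time: 48.27
tool_pos: [0.4219, 0.2413, 0.2603]
tcp_rot: [-2.024, -2.402, 0.001]
wrist_force: [-0.6, -0.0, -0.4]
width: 0.222
grip_force: 37.0
```

Run:
```python
from h import *
pre(0,55,rng=(90,300))
```

```text
t 48.27 tcp [421.9 241.3 260.3] xhead 1.741 F [-0.6 -0.  -0.4] w 0.222 gf 37.02718913555145 q6 0.3Traceback (most recent call last):
  File "<stdin>", line 2, in <module>
  File "h.py", line 100, in pre
    s,R,w,p=held(i,rng); f=M[i]+(-dep*.7071)*(XC+[0,0,1])+nn*.7071*(-XC+[0,0,1])
            ~~~~^^^^^^^
  File "h.py", line 80, in held
    l0=np.where(sat[j+8:]<35)[0][0]+j+8; l1=np.where(sat[l0+3:]>60)[0][0]+l0+3
                                            ~~~~~~~~~~~~~~~~~~~~~~~~~~^^^
IndexError: index 0 is out of bounds for axis 0 with size 0
```

Call:
drive_tool(
  increments=[
    {"delta_pos": [-2, 0, 2], "turn": 0, "jaw": -1},
    {"delta_pos": [0, 0, 0], "turn": 0, "jaw": -1},
    {"delta_pos": [0, 0, 0], "turn": 0, "jaw": -0.3},
    {"delta_pos": [0, 0, 0], "turn": 0, "jaw": -0.3},
    {"delta_pos": [0, 0, 0], "turn": 0, "jaw": -0.3},
    {"delta_pos": [0, 0, 0], "turn": 0, "jaw": -0.3},
    {"delta_pos": [0, 0, 0], "turn": 0, "jaw": -0.3},
    {"delta_pos": [0, 0, 0], "turn": 0, "jaw": -0.3},
  ],
)

```text
time: 48.98
tool_pos: [0.4223, 0.2397, 0.2587]
tcp_rot: [2.024, 2.403, 0.0]
wrist_force: [-0.4, 0.2, 0.6]
width: 0.352
grip_force: 0.0
```

Run:
```python
from h import *
st(); w=cam('wrist'); g=w['pixels'][:,251:260].mean(1).astype(int)
print([(r,g[r].tolist()) for r in list(range(170,200,2))+list(range(236,290,2))])
```

```text
t 48.98 tcp [422.3 239.7 258.7] xhead 1.742 F [-0.4  0.2  0.6] w 0.352 gf 0.0 q6 0.29
[(170, [92, 91, 86]), (172, [91, 89, 85]), (174, [91, 90, 85]), (176, [91, 91, 85]), (178, [92, 91, 87]), (180, [87, 86, 81]), (182, [35, 34, 32]), (184, [5, 3, 6]), (186, [4, 5, 6]), (188, [5, 5, 6]), (190, [6, 6, 7]), (192, [5, 4, 4]), (194, [4, 4, 5]), (196, [5, 5, 6]), (198, [5, 4, 5]), (236, [5, 4, 4]), (238, [4, 3, 4]), (240, [3, 4, 3]), (242, [3, 19, 6]), (244, [4, 45, 15]), (246, [3, 44, 13]), (248, [4, 44, 15]), (250, [5, 70, 23]), (252, [8, 100, 33]), (254, [7, 100, 32]), (256, [6, 100, 32]), (258, [6, 100, 31]), (260, [6, 100, 32]), (262, [7, 100, 32]), (264, [20, 101, 37]), (266, [104, 123, 99]), (268, [103, 104, 94]), (270, [65, 66, 59]), (272, [66, 65, 60]), (274, [65, 65, 59]), (276, [64, 65, 58]), (278, [43, 60, 43]), (280, [96, 102, 91]), (282, [121, 120, 113]), (284, [119, 119, 112]), (286, [132, 131, 124]), (288, [157, 155, 147])]
```

Run:
```python
from h import *
s,R=st(); w=cam('wrist')
for L in (28,30,32): 
    depthfit(0,[(181.8,120,-10),(242.3,97,10),(265.3,57.5,10),(277.8,L,10)]); p=tubefit2(w,[(181.8,120,-10),(242.3,97,10),(265.3,57.5,10),(277.8,L,10)]); 
plan(0,p,s,R,95)
g=w['pixels'].astype(int); print([(c,g[278,c].tolist()) for c in range(240,272,2)])
print('lip row', proj(w,(M[0]+14*.7071*(-XC+[0,0,1]))/1e3)[1], proj(w,(M[0]+18*.7071*(-XC+[0,0,1]))/1e3)[1])
```

```text
t 49.03 tcp [422.2 239.6 258.7] xhead 1.742 F [-0.2  1.8 -0.1] w 0.356 gf 0.0 q6 0.29
pitch 41.0 depth 65.0 n -0.8 [ 0.01 -0.12  0.29 -0.19]
pitch 40.9 foot (x,z) [-59.1 230.8] grip at 78.1 axis z 179.6 res [-0.01  0.09 -0.18  0.1 ]
pitch 40.6 depth 65.6 n -0.3 [ 0.03 -0.23  0.59 -0.39]
pitch 40.4 foot (x,z) [-60.  230.9] grip at 78.8 axis z 179.9 res [-0.02  0.17 -0.37  0.21]
pitch 40.1 depth 66.2 n 0.2 [ 0.04 -0.33  0.9  -0.6 ]
pitch 39.9 foot (x,z) [-60.9 231. ] grip at 79.3 axis z 180.1 res [-0.02  0.25 -0.57  0.34]
to grip at 95 : dx 12.0 dz 1.1
foot depth 66.7 n 0.3 row tcp 1.2
[(240, [81, 82, 78]), (242, [48, 62, 47]), (244, [39, 57, 40]), (246, [38, 55, 38]), (248, [44, 61, 44]), (250, [44, 59, 42]), (252, [43, 57, 42]), (254, [47, 62, 45]), (256, [43, 59, 42]), (258, [43, 61, 44]), (260, [45, 60, 44]), (262, [40, 58, 41]), (264, [43, 59, 41]), (266, [44, 60, 45]), (268, [47, 60, 47]), (270, [76, 77, 72])]
lip row 277.6726882495485 284.4195217057941
```

All four seem seated. I retreat upward and compare the four tubes from one place.

Call:
drive_tool(
  increments=[
    {"delta_pos": [0, 0, -20], "turn": 0, "jaw": -0.3},
    {"delta_pos": [0, 0, -35], "turn": 0, "jaw": -0.3},
    {"delta_pos": [0, 0, -35], "turn": 0, "jaw": -0.3},
    {"delta_pos": [-20, 20, -30], "turn": 0, "jaw": -0.3},
    {"delta_pos": [-20, 30, -10], "turn": 0, "jaw": -0.3},
    {"delta_pos": [-20, 30, 0], "turn": 0, "jaw": -0.3},
    {"delta_pos": [0, 0, 0], "turn": 0, "jaw": -0.3},
    {"delta_pos": [0, 0, 0], "turn": 0, "jaw": -0.3},
  ],
)

```text
time: 49.9
tool_pos: [0.5125, 0.1933, 0.3887]
tcp_rot: [-2.027, -2.401, -0.0]
wrist_force: [-0.5, -0.5, 0.1]
width: 0.35
grip_force: 0.0
```

```bash
cat > chk.py <<'E'
from h import *
st(); w=cam('wrist'); hs=cv2.cvtColor(w['pixels'],cv2.COLOR_RGB2HSV)
R_={'green':((45,110,30),(85,255,255)),'yellow':((20,130,40),(34,255,255)),'orange':((5,150,40),(17,255,255)),'red':((0,190,40),(4,255,255))}
th=np.radians(45);a=XC*.7071+[0,0,.7071];n=-XC*.7071+[0,0,.7071]
for i,c in enumerate(R_):
    m=cv2.inRange(hs,*R_[c]); k,l,s,ce=cv2.connectedComponentsWithStats(m)
    q=proj(w,(M[i]+17*a+6*n)/1e3); j=min((j for j in range(1,k) if s[j,4]>40),key=lambda j:np.hypot(*(ce[j]-q)))
    col=int(round(ce[j][0])); rows=np.nonzero(l[:,col]==j)[0]
    dark=np.nonzero(w['pixels'][:rows[0],col].max(1)>35)[0].max()+1
    e=lambda dep:[proj(w,(M[i]+(t-dep)*a+(-4+h)*n)/1e3).round(1).tolist() for t,h in((120,-10),(97,10),(57.5,10))]
    print(c,'col',col,'cap end',dark,'joint',rows[0],'label',rows[-1]+1,'| expected 60:',e(60),'50:',[x[1] for x in e(50)])
    o=[(dark-.5,120,-10),(rows[0]-.5,97,10),(rows[-1]+.5,57.5,10)]
    def f(p):
        dep,t=p; A=np.cos(t)*XC+[0,0,np.sin(t)];N=-np.sin(t)*XC+[0,0,np.cos(t)]
        # top surface passes foot on the lower wall: foot lower corner at n=-14
        return [proj(w,(M[i]-dep*a-14*n+(10)*N+tt*A+hh*N)/1e3)[1]-r for r,tt,hh in o]
    r=least_squares(f,[60,.75]); print('   depth',r.x[0].round(1),'pitch',np.degrees(r.x[1]).round(1),r.fun.round(1))
E
python3 chk.py
```

```text
t 49.9 tcp [512.5 193.3 388.7] xhead 1.739 F [-0.5 -0.5  0.1] w 0.35 gf 0.0 q6 0.15
green col 166 cap end 72 joint 104 label 133 | expected 60: [[159.2, 73.7], [160.9, 108.3], [171.0, 135.7]] 50: [64.9, 100.4, 129.3]
   depth 68.3 pitch 37.9 [-0.8 -0.1  1.2]
yellow col 229 cap end 66 joint 98 label 131 | expected 60: [[223.7, 69.9], [224.4, 105.7], [227.9, 134.2]] 50: [60.6, 97.4, 127.6]
   depth 72.2 pitch 33.3 [-0. -0.  0.]
orange col 285 cap end 66 joint 100 label 130 | expected 60: [[291.3, 69.8], [290.8, 105.5], [286.9, 134.1]] 50: [60.6, 97.2, 127.4]
   depth 62.2 pitch 40.2 [-0.7 -0.1  1. ]
red col 348 cap end 68 joint 101 label 131 | expected 60: [[355.4, 73.5], [353.8, 108.0], [343.5, 135.4]] 50: [64.8, 100.2, 129.0]
   depth 62.4 pitch 39.1 [-0.3 -0.   0.4]
```

All four tubes read the same depth within a few millimetres of the floor and cap up, well inside the 15 mm limit. The gripper is clear, so I hand in.

```bash
python3 -c "
from workcell import bot
print(bot.finish_job())"
```

```text
the job is handed in; nothing more can be done
None
```

I pushed the red tube clear of the guards and lifted it out. It and the yellow, green and orange tubes are now in the caddy, one per pocket, cap up. By my measurements all four feet are within about 7 mm of the pocket floor, with red the least deep. I handed the job in at about 50 s; no verdict was shown.

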